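Turn the cutting board and stack the portion pots on it

TASK

Get the fish counter ready for clean work: turn the cutting board on the tiled ledge over so that it lies white face up, flat and with no corner sticking out past the ledge. Then stand the blue pot upright on it and nest all the orange pots that are there into the blue one as a single straight stack, lowering each gently until it seats and never ramming it so that they jam; leave the other things on the counter where they are.

Things in the scene. Friction and masses are not known exactly. Their poses are not given: they have to be found in the camera images.
- ledge_top (a point): fixed raised tiled ledge, white tiles with pale blue tiles along its right-hand end, 170 mm deep (its x), 260 mm wide (its y), 80 mm high; this point is the centre of its top face, x axis pointing away from the robot, y to the robot's left, z up. No rim stands along its edges; the counter beyond its blue right-hand end (-y) is clear for at least 220 mm
- board_mid (a point): small stiff plastic cutting board 160 mm (its x) by 130 mm (its y) by 10 mm thick, about 0.2 kg, one face red, the other white, lying on the ledge red face up at the start with its long side roughly along the ledge's width; this point is its centre (half its thickness), its z axis comes out of the red face
- board_c1 (a point): corner of the board at (+80, +65) mm from its centre in its x and y, at half its thickness
- board_c2 (a point): corner of the board at (+80, -65) mm from its centre in its x and y, at half its thickness
- board_c3 (a point): corner of the board at (-80, +65) mm from its centre in its x and y, at half its thickness
- board_c4 (a point): corner of the board at (-80, -65) mm from its centre in its x and y, at half its thickness
- bluepot_mid (a point): blue tapered open pot, 60 mm high, foot 44 mm and rim 60 mm across outside, wall 3.5 mm, 0.45 kg, with a heavy flanged foot: the bottom 9 mm widen to a disc 68 mm across; above that the shape is that of the orange pots; this point is on its axis half-way up (30 mm above its foot), z axis up out of the mouth
- pot1_mid (a point): orange tapered open pot, 60 mm high, foot 44 mm and rim 60 mm across outside, wall 3.5 mm, 50 g; this point is on its axis half-way up (30 mm above its foot), z axis up out of the mouth; the same shape as the blue one. One pot nested in another stops with its foot 27 to 32 mm above the other's foot, where the two tapers meet (not a hard stop: pushed together with more than 45 N they jam). May be absent (None)
- pot2_mid (a point): orange tapered open pot, 60 mm high, foot 44 mm and rim 60 mm across outside, wall 3.5 mm, 50 g; this point is on its axis half-way up (30 mm above its foot), z axis up out of the mouth; the same shape as the blue one. One pot nested in another stops with its foot 27 to 32 mm above the other's foot, where the two tapers meet (not a hard stop: pushed together with more than 45 N they jam). May be absent (None)
- pot3_mid (a point): orange tapered open pot, 60 mm high, foot 44 mm and rim 60 mm across outside, wall 3.5 mm, 50 g; this point is on its axis half-way up (30 mm above its foot), z axis up out of the mouth; the same shape as the blue one. One pot nested in another stops with its foot 27 to 32 mm above the other's foot, where the two tapers meet (not a hard stop: pushed together with more than 45 N they jam). May be absent (None)
- pot4_mid (a point): orange tapered open pot, 60 mm high, foot 44 mm and rim 60 mm across outside, wall 3.5 mm, 50 g; this point is on its axis half-way up (30 mm above its foot), z axis up out of the mouth; the same shape as the blue one. One pot nested in another stops with its foot 27 to 32 mm above the other's foot, where the two tapers meet (not a hard stop: pushed together with more than 45 N they jam). May be absent (None)
- sauce: amber bottle with red cap, 48 mm across, 150 mm high, bystander; origin under its centre
- salt: jar with green lid, 48 mm across, 75 mm high, bystander; origin under its centre
- weight: brass weight, 48 mm across, 60 mm high, bystander; origin under its centre
- spatula: spatula lying flat with a black handle, bystander; origin under its middle
- can: labelled steel can 66 mm across, 90 mm high, bystander; origin under its centre
- bluepot: the pot of the same name; origin at the centre of its foot, z up
- pot1: the pot of the same name; origin at the centre of its foot, z up
- pot2: the pot of the same name; origin at the centre of its foot, z up
- pot3: the pot of the same name; origin at the centre of its foot, z up
- pot4: the pot of the same name; origin at the centre of its foot, z up
- board: the cutting board; origin at the centre of its white face, z out of the red face
Not all that is in view belongs to the job. Leave any pink or red look-alike of the pot3 alone.

How it is judged:
By the outcome, as a careful person would: the job done as asked, in the order asked, and still so for the second after the job is handed in, with the robot touching nothing.
Of pot1, pot2, pot3, pot4 only 2 to 4 are there at a start; the rules pass over those that are not, and their reading is None.
At some moment in a run one of pot1, pot2, pot3, pot4 may be knocked a few centimetres aside while the robot is not near it.
It also fails if it takes over 200 s, if anything falls off the work surface, if the arm or the gripper's body presses on something with over 40 N, if the wrist force passes 120 N, or if a joint passes its speed limit or range.

ROBOT

A 6-joint arm with a two-finger parallel gripper is mounted at the origin on the work surface. World frame = base frame: x ahead of the robot, y to its left, z up, the work surface at z = 0. Lengths are in mm, angles in rad, forces in N, time in s.
With the tool pointing down it reaches from about 250 to 800 mm from the base axis. Payload 8.5 kg.
Tool frame: the origin (TCP) lies at the very end of the fingers, on their centre line; the grasp point (between the pads) lies 19 mm behind it (grip_point_offset is the distance from the TCP to the grasp point, in mm); z points along the fingers, y is the direction in which the jaws open and shut (so a half turn about z gives the same grasp; the last joint's range is limited). The gripper opens to 85 mm and grips with 20 to 120 N. Pads are 22 mm wide; open, the fingers measure 114 mm over their backs; the gripper's body (76 mm by 85 mm) begins 54 mm behind the grasp point. The pads swing forward as they close: fully open they stand 13 mm farther back than shut.
Start: joints at [1.202, 0.238, -0.013, 1.319, 0, 1.571], TCP at [189.243, 489.659, 231.276] pointing down, gripper open.
Joint ranges: [-2.66, 2.66], [-1.03, 1.9], [-1.14, 1.46], [-1.82, 2.27], [-1.45, 1.34], [-3.14, 3.14]. Speed limits (rad/s): [2.22, 2.22, 2.79, 3.14, 3.14, 3.14].

INTERFACE

Orientations are given as a unit quaternion [w, x, y, z].
In Python, from cell import sense, camera, camera_model, hand_in, outline_of, grip_point_offset gives the robot as it stands. The module is installed in compiled form; this text tells all that it offers.
- The arm moves only by the tool arm_command, never from a script. Its argument "rows" is a list that holds one entry, the list of rows, each a list of 7 numbers: the turn, a rotation vector about the tool's x, y, z in degrees, then the shift along the tool's x, y, z in mm, then the closure in counts, from 0 (fully open) to 255 (shut). In form: [[[rx, ry, rz, x, y, z, gripper], ...]]. A call has 1 to 5 rows; each row shifts and turns the commanded pose from where the row before left it, along the tool's axes as they then stand; what a row does not reach is not made up. A row lasts 1/10 s, in which the tool goes at most 50 mm and 8.59 degrees, less where a joint would pass 70% of its speed; a pose out of reach is approached as far as the arm can. A call with a gripper value outside its range is refused whole. The fingers move at their own pace and stop on an object; the grip force is fixed at half the most. Time passes only in rows, so rows that do not move let the fingers close. It gives the time, the measured TCP pose, the force and the opening at its end, in the units of the state.
- sense(): the state, without advancing time (a new reading comes with each control period).
- camera(name): name is "scene" or "top" or "wrist"; returns (picture, depth): 420x560x3 uint8, red, green, blue; 420x560 float32, mm along the optical axis (not along the pixel's ray), 0 where there is no reading.
- camera_model(name): a dict with "fx", "fy", "cx", "cy" (pixels), "k1" (the pictures are not rectified: a ray, as slopes to the right and down, at radius r is drawn at 1 + k1 r^2 times it, then the intrinsics apply), "T" (4x4, takes a point from camera to world coordinates). Camera axes: x right, y down, z forward; pixel columns grow to the right and rows downward; lengths in mm; the calibration is good to about 2 mm. A picture is of the moment at which its call begins: read the wrist's pose just before it. camera_model takes no time and is no camera call; for the wrist camera it gives the pose at the moment of the call.
- hand_in(): hands the job in, once; it reports no verdict.
Trained networks look in the newest picture that a camera, given by its name, has taken for a name from the list of things; names that differ only in an ending like _2 or _b are one class to them, and where a whole thing is asked for, a point or a joint stands for the part that bears it (a point fixed in the world has none). Each returns a list of dicts, best first, with "conf" (0 to 1); they miss things now and then, are a little off and sometimes report something else, mostly with a low value. They report only what shows in the picture. A call takes as long as a camera call. They do not tell look-alikes from the thing itself.
- outline_of(camera, name): "pixels" (420x560 bool, what is visible of it) and "pixel" ([column, row] in pixels, amid what is visible of it).
The state is a dict: "t": time; "qpos": joint angles; "qd": joint speeds; "effort": joint torques, N m; "ee_pos": TCP position; "ee_rot": TCP orientation; "ft_force": force on the tool from outside, world axes, zero at the start; "ft_torque": the same for the moment, N m; "finger_gap": opening from 0.0 (shut) to 1.0 (fully open).
Only numpy, scipy, OpenCV 4.12 (cv2) and the standard library are available. Lean on these libraries where they do the work, as an engineer would, in place of code of your own. Each camera call takes 0.05 s, during which the arm holds its last target.

## Working session

There is one attempt and no reset: what is moved stays moved. The work goes in short steps, Python scripts to look and compute and a tool call to move; the robot and the scene stay as the last step left them, time stands still between calls to the robot, and variables do not carry over. Pictures are saved under pics/ and viewed, and the job is handed in when it is done.

Besides the shell and the picture viewer there is one more tool, called after ">>>" in YAML: its name, and indented under it one key for each argument. arm_command: Moves the arm, as the interface text tells. Its arguments: {"type":"object","properties":{"rows":{"type":"array"}},"required":["rows"]}

```bash
ls; mkdir -p pics
python3 - <<'E'
from cell import *
import cv2, numpy as np
print(sense(), grip_point_offset if not callable(grip_point_offset) else grip_point_offset())
for n in ["scene","top","wrist"]:
    p,d=camera(n); cv2.imwrite(f"pics/{n}0.png",p[:,:,::-1]); np.save(f"pics/{n}0d.npy",d)
    m=camera_model(n); print(n,{k:(np.round(v,3).tolist() if k=="T" else v) for k,v in m.items()})
E
```

```text
pics
{'t': 0.0, 'qpos': array([ 1.20200705e+00,  2.38749912e-01, -1.42583621e-02,  1.31921641e+00,
        7.22043671e-06,  1.57077768e+00]), 'qd': array([-0.00166883, -0.00011497, -0.00076981,  0.00205976,  0.00011137,
       -0.00079137]), 'effort': array([ 3.96040832e-04, -5.38779509e+01,  3.46435404e+01,  1.83529104e-02,
        3.42150167e-05,  1.30648704e-05]), 'ee_pos': array([189.09953692, 489.30432704, 230.69223077]), 'ee_rot': array([-1.34501565e-04,  1.83342262e-01,  9.83048882e-01, -7.01409930e-04]), 'ft_force': array([0.11700668, 0.41242314, 0.00931901]), 'ft_torque': array([-0.00929871, -0.01904514,  0.00292947]), 'finger_gap': 1.0042804865245945} 18.700000000000003
scene {'fx': 431.30091314981166, 'fy': 431.30091314981166, 'cx': 276.39893868893535, 'cy': 213.78676192510716, 'k1': 0.04700328190122956, 'T': [[-0.773, 0.517, -0.366, 968.181], [0.634, 0.633, -0.445, 500.131], [0.002, -0.576, -0.817, 1128.889], [0.0, 0.0, 0.0, 1.0]]}
top {'fx': 382.6838919802691, 'fy': 382.6838919802691, 'cx': 286.26900804388606, 'cy': 206.33746754054488, 'k1': -0.05811789643732461, 'T': [[0.024, -0.998, 0.053, 450.103], [-1.0, -0.024, 0.0, -67.173], [0.001, -0.053, -0.999, 1246.31], [0.0, 0.0, 0.0, 1.0]]}
wrist {'fx': 292.04672247758907, 'fy': 292.04672247758907, 'cx': 283.76162338045265, 'cy': 207.90438331443656, 'k1': -0.03286056373784502, 'T': [[0.36, 0.888, 0.287, 114.953], [0.933, -0.342, -0.112, 518.692], [-0.001, 0.308, -0.951, 371.938], [0.0, 0.0, 0.0, 1.0]]}
```

View pics/scene0.png

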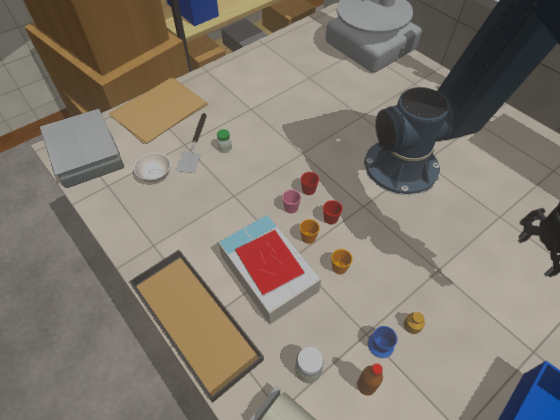

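View pics/top0.png

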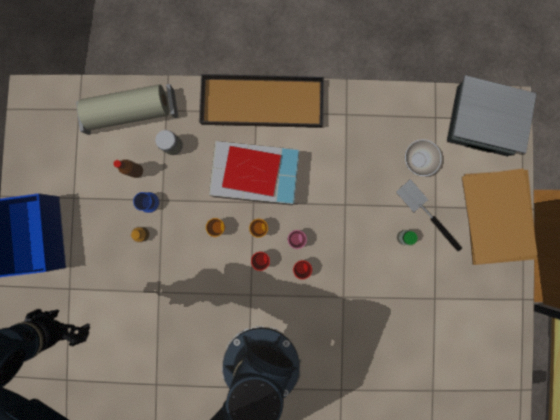

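View pics/wrist0.png

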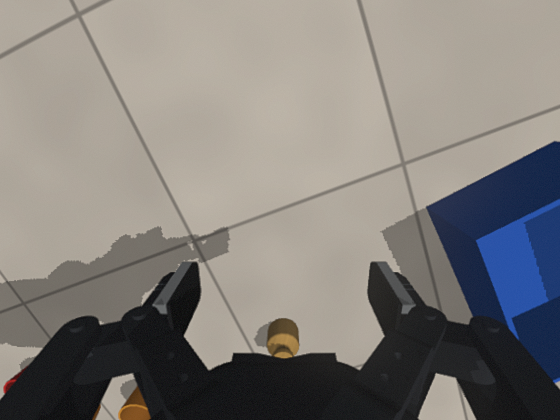

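The pictures show the board red-up on the ledge (top ~(252,170)), the blue pot at top (146,202), orange pots at (215,227) and (259,228), and red/pink look-alikes at (260,260), (302,269) and (297,239). I'll measure these next.

```bash
cat > h.py <<'E'
from cell import *
import cv2, numpy as np
from scipy.spatial.transform import Rotation as R
def cloud(n,m,d):
    K=np.array([[m['fx'],0,m['cx']],[0,m['fy'],m['cy']],[0,0,1]])
    v,u=np.mgrid[0:420,0:560]
    xd=np.stack([(u-m['cx'])/m['fx'],(v-m['cy'])/m['fy']],-1)
    x=xd.copy()
    for _ in range(8):
        r2=(x**2).sum(-1,keepdims=True); x=xd/(1+m['k1']*r2)
    P=np.concatenate([x*d[...,None],d[...,None]],-1)
    T=np.array(m['T']); W=P@T[:3,:3].T+T[:3,3]
    W[d<=0]=np.nan
    return W
def proj(m,P):
    T=np.array(m['T']); c=(np.atleast_2d(P)-T[:3,3])@T[:3,:3]
    s=c[:,:2]/c[:,2:]; s=s*(1+m['k1']*(s**2).sum(1,keepdims=True))
    return s*[m['fx'],m['fy']]+[m['cx'],m['cy']]
def grab(n,save=None):
    m=camera_model(n); p,d=camera(n)
    if save: cv2.imwrite(f"pics/{save}.png",p[:,:,::-1])
    return m,p,d,cloud(n,m,d)
def st():
    s=sense(); q=s['ee_rot']; r=R.from_quat([q[1],q[2],q[3],q[0]])
    return s,np.array(s['ee_pos']),r
E
python3 - <<'E'
from h import *
for n in ["top","scene"]:
    m,p,d,W=grab(n)
    for name in ["bluepot","pot1","board","ledge_top","can","sauce","salt","weight","spatula"]:
        for o in outline_of(n,name):
            if o['conf']<0.2: continue
            P=W[o['pixels']]; P=P[~np.isnan(P[:,0])]
            z=np.percentile(P[:,2],97)
            t=P[P[:,2]>z-8]
            print(n,name,round(o['conf'],2),np.round(o['pixel']),o['pixels'].sum(),"top z",round(z),"min",np.round(np.percentile(P,2,axis=0)),"max",np.round(np.percentile(P,98,axis=0)),"topc",np.round((t.min(0)+t.max(0))/2,0))
    f=cv2.resize(p[170:340,:][:,:,::-1],None,fx=1,fy=1)
    if n=="top": cv2.imwrite("pics/tc.png",cv2.resize(p[130:290,100:330,::-1],None,fx=3.4,fy=3.4,interpolation=cv2.INTER_CUBIC))
    else: cv2.imwrite("pics/sc.png",cv2.resize(p[150:400,200:450,::-1],None,fx=2.4,fy=2.4,interpolation=cv2.INTER_CUBIC))
E
```

```text
top bluepot 0.73 [146. 200.] 409 top z 63 min [490. 355.   4.] max [547. 412.  63.] topc [519. 385.  60.]
top pot1 0.74 [302. 270.] 242 top z 62 min [ 292. -143.    0.] max [337. -95.  62.] topc [ 316. -116.   60.]
top pot1 0.67 [257. 224.] 273 top z 62 min [419.  -9.   0.] max [468.  44.  63.] topc [442.  19.  60.]
top pot1 0.57 [260. 260.] 274 top z 63 min [315. -12.   1.] max [368.  37.  63.] topc [342.  12.  61.]
top pot1 0.54 [296. 238.] 276 top z 62 min [ 385. -130.   -0.] max [437. -78.  63.] topc [ 412. -103.   60.]
top pot1 0.5 [218. 228.] 282 top z 63 min [416. 127.   1.] max [468. 180.  63.] topc [443. 152.  60.]
top pot1 0.49 [146. 203.] 434 top z 63 min [489. 354.   3.] max [547. 411.  63.] topc [519. 385.  61.]
top board 0.74 [253. 170.] 2209 top z 94 min [551. -35.  86.] max [682. 119.  95.] topc [618.  42.  92.]
top ledge_top 0.91 [276. 184.] 2482 top z 85 min [525. -94.  38.] max [701. 163.  86.] topc [614.  36.  84.]
top can 0.64 [170. 141.] 484 top z 94 min [677. 281.   6.] max [737. 339.  95.] topc [710. 310.  92.]
top can 0.47 [256. 228.] 259 top z 62 min [419.  
[... 1622 characters left out ...]
7.] max [708. 169.  86.] topc [615.  35.  86.]
scene can 0.93 [310. 363.] 773 top z 93 min [683. 286.  17.] max [741. 343.  94.] topc [708. 311.  91.]
scene sauce 0.84 [371. 379.] 611 top z 151 min [606. 409.   2.] max [645. 453. 152.] topc [621. 430. 148.]
scene sauce 0.7 [414. 322.] 361 top z 63 min [399. 381.   2.] max [437. 423.  63.] topc [414. 402.  60.]
scene salt 0.82 [224. 141.] 269 top z 77 min [ 407. -464.    6.] max [ 448. -426.   78.] topc [ 426. -448.   74.]
scene weight 0.84 [412. 324.] 349 top z 63 min [401. 381.   6.] max [437. 423.  63.] topc [414. 402.  60.]
scene spatula 0.57 [192. 157.] 542 top z 21 min [ 394. -627.   -2.] max [ 603. -436.   22.] topc [ 451. -576.   21.]
```

View pics/tc.png

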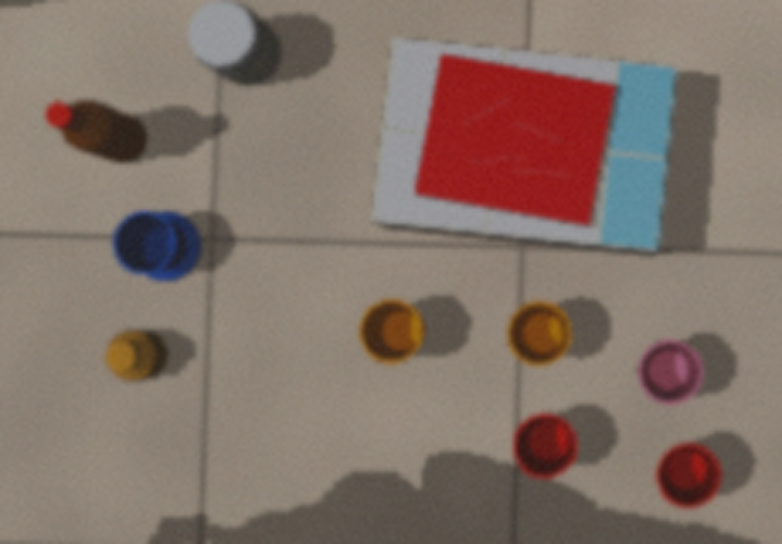

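View pics/sc.png

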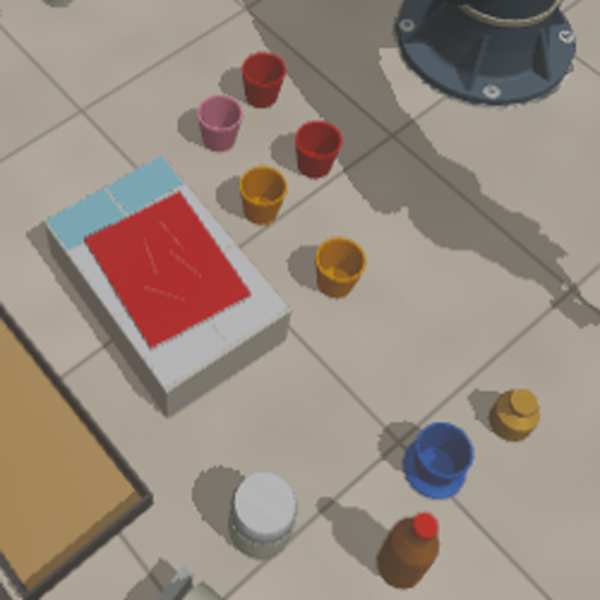

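```bash
cat >> h.py <<'E'
def down(yaw_jaw):  # tool down, jaw axis (tool y) at azimuth
    y=np.array([np.cos(yaw_jaw),np.sin(yaw_jaw),0]); z=np.array([0,0,-1.]); x=np.cross(y,z)
    return R.from_matrix(np.stack([x,y,z],1))
def horiz(az,up=1,tilt=0): # tool z horizontal at azimuth, tilt>0 = down; tool y up*(+z)
    z=np.array([np.cos(az)*np.cos(tilt),np.sin(az)*np.cos(tilt),-np.sin(tilt)])
    y=np.array([np.cos(az)*np.sin(tilt),np.sin(az)*np.sin(tilt),np.cos(tilt)])*up
    return R.from_matrix(np.stack([np.cross(y,z),y,z],1))
def delta(p,Rt=None):
    s,c,r=st()
    if Rt is None: Rt=r
    print("at",np.round(c,1),"rotvec(tool,deg)",np.round((r.inv()*Rt).as_rotvec(degrees=True),1),"shift now-axes",np.round(r.inv().apply(np.array(p)-c),1),"shift target-axes",np.round(Rt.inv().apply(np.array(p)-c),1))
E
python3 - <<'E'
from h import *
delta([443,152,200])
E
```

```text
at [189.3 489.7 231.3] rotvec(tool,deg) [0. 0. 0.] shift now-axes [-358.4 -223.5   31.3] shift target-axes [-358.4 -223.5   31.3]
```

>>> arm_command:
  rows:
    - [[0,0,0,-36,-22,3,0],[0,0,0,-36,-22,3,0],[0,0,0,-36,-22,3,0],[0,0,0,-36,-22,3,0],[0,0,0,-36,-22,3,0]]

```text
t: 1.65
ee_pos: [318.2, 320.8, 216.3]
ee_rot: [0.0, 0.183, 0.983, 0.0]
ft_force: [0.4, -0.3, 0.9]
finger_gap: 1.006
```

>>> arm_command:
  rows:
    - [[0,0,0,-36,-22,3,0],[0,0,0,-36,-22,3,0],[0,0,0,-36,-22,3,0],[0,0,0,-36,-22,3,0],[0,0,0,-36,-22,3,0]]

```text
t: 2.15
ee_pos: [446.6, 153.1, 201.4]
ee_rot: [0.0, 0.183, 0.983, 0.0]
ft_force: [0.7, 0.1, -0.9]
finger_gap: 0.998
```

Run:
```python
from h import *
s,c,r=st(); print(s['qpos'])
m,p,d,W=grab("top","top1"); m2,p2,d2,W2=grab("wrist","w1")
delta([443,152,30])
```

```text
[ 3.30288845e-01  1.60324602e-01 -1.91747090e-01  1.21818383e+00
 -1.61835564e-05  6.99138607e-01]
at [448.  151.3 200.9] rotvec(tool,deg) [0. 0. 0.] shift now-axes [  5.1  -1.  170.9] shift target-axes [  5.1  -1.  170.9]
```

View pics/w1.png

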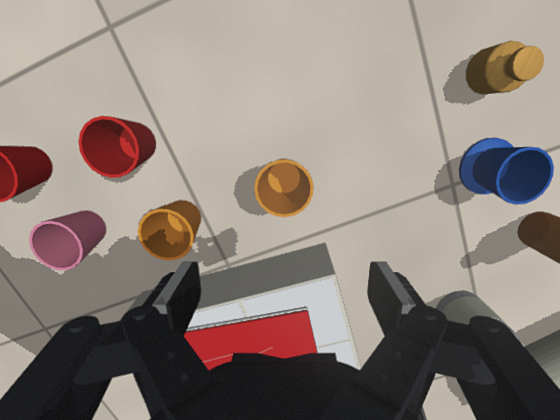

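View pics/top1.png

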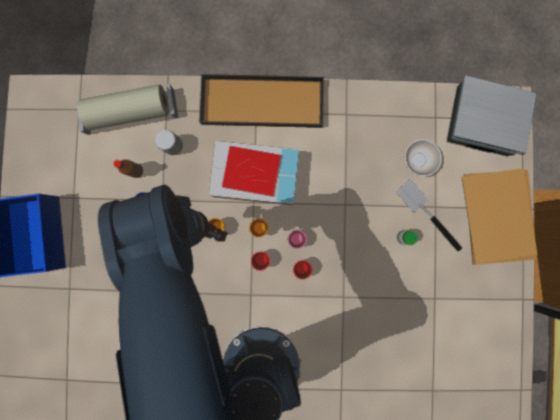

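>>> arm_command:
  rows:
    - [[0,0,0,5,-1,40,0],[0,0,0,0,0,40,0],[0,0,0,0,0,40,0],[0,0,0,0,0,35,0],[0,0,0,0,0,15,0]]

```text
t: 2.75
ee_pos: [438.6, 155.3, 28.6]
ee_rot: [-0.002, 0.183, 0.983, -0.001]
ft_force: [-0.9, -0.2, 0.5]
finger_gap: 0.997
```

>>> arm_command:
  rows:
    - [[0,0,0,0,0,0,255],[0,0,0,0,0,0,255],[0,0,0,0,0,0,255],[0,0,0,0,0,0,255],[0,0,0,0,0,0,255]]

```text
t: 3.25
ee_pos: [441.5, 156.0, 32.3]
ee_rot: [0.001, 0.183, 0.983, 0.001]
ft_force: [0.4, 0.2, 4.8]
finger_gap: 0.663
```

```bash
sed -i "s/    s=sense(); q=/    s=sense(); open('log.txt','a').write(repr([list(map(float,s['qpos'])),list(map(float,s['ee_pos'])),list(map(float,s['ee_rot']))])+'\\\\n'); q=/" h.py
python3 - <<'E'
from h import *
s,c,r=st(); print(s['qpos'],s['finger_gap'],s['ft_force'])
delta([430,270,33])
delta([350,290,33])
m2,p2,d2,W2=grab("wrist","w2")
E
```

```text
[ 3.39468913e-01  3.02423496e-01 -4.86786154e-01  7.79400139e-01
  1.57466590e-04  7.08176756e-01] 0.6626695271149744 [0.43278017 0.19029353 4.7659623 ]
at [441.5 156.   32.3] rotvec(tool,deg) [0. 0. 0.] shift now-axes [ 51.9 102.2  -0.6] shift target-axes [ 51.9 102.2  -0.6]
at [441.5 156.   32.3] rotvec(tool,deg) [0. 0. 0.] shift now-axes [133.7  92.   -0.8] shift target-axes [133.7  92.   -0.8]
```

View pics/w2.png

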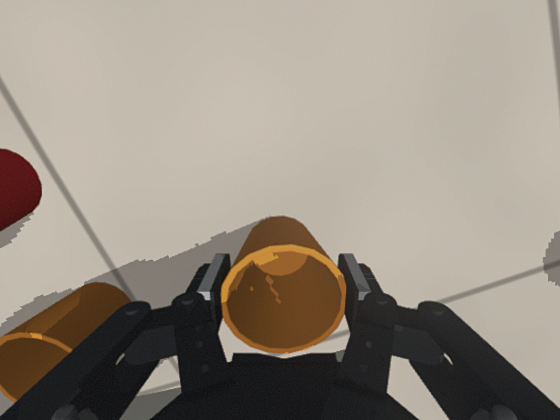

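The wrist view shows the orange pot held between both pads, with its rim at about (284,300). I'm moving it out of the way of the work zone.

>>> arm_command:
  rows:
    - [[0,0,0,0,0,-20,255],[0,0,0,0,0,-20,255],[0,0,0,34,23,0,255],[0,0,0,34,23,0,255],[0,0,0,33,23,0,255]]

```text
t: 3.8
ee_pos: [370.7, 257.2, 71.8]
ee_rot: [0.0, 0.184, 0.983, 0.0]
ft_force: [0.1, 0.9, -0.0]
finger_gap: 0.664
```

>>> arm_command:
  rows:
    - [[0,0,0,33,23,0,255],[0,0,0,0,0,20,255],[0,0,0,0,0,15,255],[0,0,0,0,0,3,255],[0,0,0,0,0,2,255]]

```text
t: 4.3
ee_pos: [348.5, 289.2, 32.0]
ee_rot: [-0.0, 0.183, 0.983, -0.0]
ft_force: [-8.3, -7.3, 32.7]
finger_gap: 0.664
```

>>> arm_command:
  rows:
    - [[0,0,0,0,0,0,255],[0,0,0,0,0,0,0],[0,0,0,0,0,0,0],[0,0,0,0,0,0,0],[0,0,0,0,0,0,0]]

```text
t: 4.8
ee_pos: [349.1, 289.7, 31.4]
ee_rot: [0.0, 0.183, 0.983, 0.0]
ft_force: [0.1, -0.2, -0.2]
finger_gap: 1.003
```

>>> arm_command:
  rows:
    - [[0,0,0,0,0,-30,0],[0,0,0,0,0,-40,0],[0,0,0,0,0,-40,0],[0,0,0,0,0,-40,0],[0,0,0,0,0,0,0]]

```text
t: 5.3
ee_pos: [350.9, 291.4, 186.2]
ee_rot: [0.003, 0.183, 0.983, 0.003]
ft_force: [0.2, 0.0, -0.2]
finger_gap: 1.0
```

Run:
```python
from h import *
s,c,r=st(); print(s['t'],s['qpos'],s['finger_gap'],s['ft_force'])
delta([443,19,170])
m2,p2,d2,W2=grab("scene","s3")
```

```text
5.3 [ 6.92911141e-01  1.36062932e-01 -2.61827150e-01  1.16494933e+00
 -5.76173575e-05  1.06175088e+00] 0.9999404575841019 [ 0.19476331  0.03068112 -0.23064702]
at [350.9 291.4 186.2] rotvec(tool,deg) [0. 0. 0.] shift now-axes [-184.  -221.    15.3] shift target-axes [-184.  -221.    15.3]
```

View pics/s3.png

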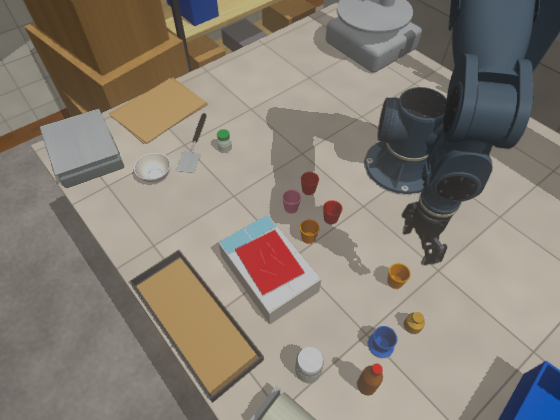

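>>> arm_command:
  rows:
    - [[0,0,0,-31,-37,0,0],[0,0,0,-31,-37,0,0],[0,0,0,-31,-37,0,0],[0,0,0,-31,-37,0,0],[0,0,0,-31,-37,0,0]]

```text
t: 5.85
ee_pos: [426.4, 59.3, 180.3]
ee_rot: [-0.001, 0.183, 0.983, -0.0]
ft_force: [0.3, 1.1, 0.0]
finger_gap: 1.003
```

>>> arm_command:
  rows:
    - [[0,0,0,-29,-36,0,0],[0,0,0,0,0,15,0],[0,0,0,0,0,0,0]]

```text
t: 6.15
ee_pos: [439.5, 15.7, 164.0]
ee_rot: [-0.002, 0.185, 0.983, -0.0]
ft_force: [-0.6, 0.8, -0.7]
finger_gap: 1.002
```

Run:
```python
from h import *
m,p,d,W=grab("wrist","w4")
s,c,r=st(); print(s['qpos'],c)
for o in outline_of("wrist","pot1"):
    P=W[o['pixels']]; P=P[~np.isnan(P[:,0])]
    z=np.percentile(P[:,2],97);t=P[P[:,2]>z-8]
    print(round(o['conf'],2),np.round(o['pixel']),round(z),np.round((t.min(0)+t.max(0))/2,0), np.round(P.mean(0)))
delta([443,19,30])
```

```text
[ 3.78229880e-02  1.31096414e-01 -3.25147616e-01  1.11820219e+00
  9.49832554e-05  4.08257134e-01] [439.57062501  16.66296896 164.87656884]
0.84 [157. 222.] 59 [ 412. -103.   56.] [ 413. -108.   36.]
0.75 [527.  13.] 58 [366. 264.  55.] [362. 266.  31.]
0.63 [286. 211.] 59 [443.  17.  56.] [450.  15.  31.]
0.63 [232. 100.] 59 [342.   9.  56.] [339.   6.  31.]
0.58 [ 88. 135.] 59 [ 318. -122.   56.] [ 317. -127.   36.]
0.43 [342. 288.] 80 [564.  38. 155.] [539.  46.  58.]
at [440.   17.3 165.6] rotvec(tool,deg) [0. 0. 0.] shift now-axes [ -2.5   2.8 135.6] shift target-axes [ -2.5   2.8 135.6]
```

>>> arm_command:
  rows:
    - [[0,0,0,-3,1,40,0],[0,0,0,0,0,40,0],[0,0,0,0,0,40,0],[0,0,0,0,0,15,0],[0,0,0,0,0,0,255]]

```text
t: 6.75
ee_pos: [442.1, 18.2, 29.6]
ee_rot: [-0.002, 0.182, 0.983, -0.0]
ft_force: [-0.1, 0.7, 0.2]
finger_gap: 0.852
```

>>> arm_command:
  rows:
    - [[0,0,0,0,0,0,255],[0,0,0,0,0,0,255],[0,0,0,0,0,0,255],[0,0,0,0,0,-25,255],[0,0,0,0,0,-25,255]]

```text
t: 7.25
ee_pos: [443.8, 17.2, 82.4]
ee_rot: [-0.0, 0.183, 0.983, -0.0]
ft_force: [1.3, 0.2, -1.0]
finger_gap: 0.672
```

Run:
```python
from h import *
s,c,r=st(); print(s['qpos'],s['finger_gap'],c)
delta([445,265,80])
m,p,d,W=grab("top","t5")
for o in outline_of("top","pot1"):
    P=W[o['pixels']]; P=P[~np.isnan(P[:,0])]
    z=np.percentile(P[:,2],97);t=P[P[:,2]>z-8]
    print(round(o['conf'],2),np.round(o['pixel']),round(z),np.round((t.min(0)+t.max(0))/2,0))
```

```text
[ 3.86963533e-02  2.08726509e-01 -4.63203695e-01  8.99197278e-01
 -2.55846308e-06  4.07258601e-01] 0.6718001190158791 [443.76647519  17.17993514  82.40834713]
at [443.8  17.2  82.4] rotvec(tool,deg) [0. 0. 0.] shift now-axes [ 88.1 231.6   2.4] shift target-axes [ 88.1 231.6   2.4]
0.83 [303. 268.] 62 [ 317. -122.   59.]
0.68 [298. 238.] 63 [ 411. -103.   60.]
0.64 [419. 202.] 20 [ 444. -582.   18.]
0.57 [173. 253.] 64 [353. 286.  62.]
```

>>> arm_command:
  rows:
    - [[0,0,0,15,39,0,255],[0,0,0,15,39,0,255],[0,0,0,15,39,0,255],[0,0,0,15,39,0,255],[0,0,0,14,38,0,255]]

```text
t: 7.85
ee_pos: [444.7, 226.6, 81.5]
ee_rot: [0.0, 0.183, 0.983, 0.0]
ft_force: [0.7, -0.4, -0.7]
finger_gap: 0.665
```

>>> arm_command:
  rows:
    - [[0,0,0,14,38,0,255],[0,0,0,0,0,25,255],[0,0,0,0,0,18,255],[0,0,0,0,0,4,255],[0,0,0,0,0,2,255]]

```text
t: 8.35
ee_pos: [444.9, 264.8, 32.6]
ee_rot: [-0.0, 0.183, 0.983, -0.0]
ft_force: [-6.4, -2.9, 18.7]
finger_gap: 0.663
```

>>> arm_command:
  rows:
    - [[0,0,0,0,0,0,255],[0,0,0,0,0,0,0],[0,0,0,0,0,0,0],[0,0,0,0,0,0,0],[0,0,0,0,0,0,0]]

```text
t: 8.85
ee_pos: [445.7, 265.1, 32.5]
ee_rot: [0.0, 0.183, 0.983, 0.0]
ft_force: [0.3, 0.4, -0.2]
finger_gap: 0.998
```

>>> arm_command:
  rows:
    - [[0,0,0,0,0,-30,0],[0,0,0,0,0,-40,0],[0,0,0,0,0,-40,0],[0,0,0,0,0,-40,0],[0,0,0,0,0,0,0]]

```text
t: 9.35
ee_pos: [447.9, 266.5, 187.6]
ee_rot: [0.003, 0.183, 0.983, 0.003]
ft_force: [0.1, 0.0, -0.3]
finger_gap: 1.0
```

Run:
```python
from h import *
s,c,r=st(); print(s['t'],s['qpos'],s['finger_gap'],c)
m,p,d,W=grab("top")
# board & ledge fit
hsv=cv2.cvtColor(p,cv2.COLOR_RGB2HSV)
for n in ["top","scene"]:
    m,p,d,W=grab(n,n+"6")
    o=[o for o in outline_of(n,"board")][0]
    P=W[o['pixels']]; P=P[(~np.isnan(P[:,0]))&(P[:,2]>80)]
    (c0,s0,a0)=cv2.minAreaRect(P[:,:2].astype(np.float32)); print(n,"board",c0,s0,a0,np.median(P[:,2]))
    A=W.reshape(-1,3); ok=(A[:,2]>78)&(A[:,2]<100)&(A[:,0]>500)&(A[:,0]<730)&(A[:,1]>-140)&(A[:,1]<210)
    B=A[ok]; (c1,s1,a1)=cv2.minAreaRect(B[:,:2].astype(np.float32)); print("ledge",c1,s1,a1,np.median(B[B[:,1]<-45][:,2]))
    print(cv2.boxPoints((c1,s1,a1)).round(),cv2.boxPoints((c0,s0,a0)).round())
```

```text
9.35 [ 5.36843234e-01  2.43772624e-01 -1.19374933e-01  1.19919524e+00
 -5.29009109e-06  9.05657341e-01] 0.9997617546326638 [447.85455647 266.53725955 187.6246288 ]
top board (618.27587890625, 43.1331901550293) (162.5400390625, 130.60415649414062) 80.33077239990234 90.42027443228449
ledge (615.2562255859375, 35.233062744140625) (262.3072814941406, 170.55221557617188) 85.36553955078125 80.93894322280471
[[ 520.  -89.]
 [ 690. -102.]
 [ 711.  159.]
 [ 541.  173.]] [[540. -26.]
 [669. -48.]
 [696. 112.]
 [568. 134.]]
scene board (616.8792724609375, 41.27393341064453) (163.69140625, 130.6852569580078) 81.68806457519531 90.72570831998371
ledge (614.876953125, 35.40473937988281) (263.1371154785156, 170.7205352783203) 85.47724151611328 81.2867936588151
[[ 519.  -89.]
 [ 690. -102.]
 [ 710.  160.]
 [ 540.  173.]] [[540. -30.]
 [670. -49.]
 [693. 113.]
 [564. 132.]]
```

Run:
```python
import numpy as np
from scipy.optimize import least_squares
D=[eval(l) for l in open('log.txt')]
D.append([[1.20200705e+00,  2.38749912e-01, -1.42583621e-02,1.31921641e+00],[189.1,489.3,230.7]])
D.append([[3.30288845e-01,1.60324602e-01,-1.91747090e-01,1.21818383e+00],[447.8,151.5,200.9]])
Q=np.array([d[0][:4] for d in D]);P=np.array([d[1] for d in D])
r=np.hypot(P[:,0],P[:,1]);z=P[:,2]
print(np.c_[np.arctan2(P[:,1],P[:,0])-Q[:,0], Q[:,1]-Q[:,2]+Q[:,3]])
def f(v,full=False):
    r0,z0,L2,a,L3,b=v
    t1=Q[:,1];t2=Q[:,1]-Q[:,2]
    return np.r_[r0*1+L2*np.sin(t1+a)+L3*np.cos(t2+b)-r, z0+L2*np.cos(t1+a)-L3*np.sin(t2+b)-z, 0.001*np.array([a,b])*100, 0.01*r0]
for x0 in ([0,0,400,0,400,0],[0,-100,450,0,350,0.]):
    s=least_squares(f,x0); print(s.x.round(3),np.abs(s.fun).max())
```

```text
[[ 1.03165039e-04  1.56860979e+00]
 [ 1.03165039e-04  1.56860979e+00]
 [ 1.03165039e-04  1.56860979e+00]
 [-3.87547023e-05  1.56283942e+00]
 [-3.87547023e-05  1.56283942e+00]
 [ 6.62463467e-05  1.57444622e+00]
 [ 5.69899895e-05  1.57318696e+00]
 [-1.76748123e-06  1.57112748e+00]
 [-1.76748123e-06  1.57112748e+00]
 [-3.11416041e-06  1.56234279e+00]
 [ 4.21934754e-07  1.57222468e+00]
 [-4.05641547e-03  1.57025552e+00]]
[ 9.01000e-01 -2.53838e+02  5.78561e+02 -2.00000e-03  3.98248e+02
 -5.60000e-02] 2.6833381042252995
[ 9.01000e-01 -2.53838e+02  5.78561e+02 -2.00000e-03  3.98248e+02
 -5.60000e-02] 2.6833381129139298
```

>>> arm_command:
  rows:
    - [[8,0,0,0,0,-40,0],[8,0,0,0,0,-40,0],[8,0,0,0,0,0,0],[8,0,0,0,0,0,0],[0,0,0,0,0,0,0]]

```text
t: 10.1
ee_pos: [447.5, 271.4, 248.1]
ee_rot: [-0.053, 0.175, 0.946, -0.267]
ft_force: [-0.4, 0.3, -1.8]
finger_gap: 0.996
```

```bash
python3 -c "
from h import *
s,c,r=st(); print(s['qpos'],c,s['ee_rot'])"
```

```text
[ 0.69261471  0.6125576   0.4691827   1.92235277 -0.25328375  1.12222751] [447.51947823 271.42763361 248.06841979] [-0.05314056  0.17478289  0.9462628  -0.26685902]
```

>>> arm_command:
  rows:
    - [[0,8,0,0,0,-20,0],[0,8,0,0,0,0,0],[0,8,0,0,0,0,0],[0,8,0,0,0,0,0],[0,0,0,0,0,0,0]]

```text
t: 10.6
ee_pos: [443.9, 272.8, 260.3]
ee_rot: [-0.308, 0.245, 0.898, -0.198]
ft_force: [0.7, 0.5, -0.6]
finger_gap: 0.999
```

```bash
python3 -c "
from h import *
s,c,r=st(); print(s['qpos'],c,s['ee_rot'])"
cat > fit.py <<'E'
import numpy as np
from scipy.optimize import least_squares
from scipy.spatial.transform import Rotation as R
D=[eval(l) for l in open('log.txt')]
Q=np.array([d[0] for d in D]);P=np.array([d[1] for d in D]);O=np.array([d[2] for d in D])
def fk(q,v):
    z0,L2,L3,b,A,B,s5=v
    t1=q[1];t2=q[1]-q[2];t3=q[1]-q[2]+q[3]
    w=np.array([L2*np.sin(t1)+L3*np.cos(t2+b),0,z0+L2*np.cos(t1)-L3*np.sin(t2+b)])
    Rp=R.from_euler('y',t3)        # x axis = tool dir
    Ry=Rp*R.from_euler('z',s5*q[4])
    p=w+Rp.apply([A,0,0])+Ry.apply([B,0,0])
    return R.from_euler('z',q[0]).apply(p), R.from_euler('z',q[0])*Ry
if __name__=="__main__":
  for s5 in (1,-1):
    f=lambda v:np.r_[np.concatenate([fk(q,list(v)+[s5])[0]-p for q,p in zip(Q,P)])]
    s=least_squares(f,[150,578,398,-.05,150,250]); print(s5,s.x.round(2),np.abs(s.fun).max())
    for q,o in list(zip(Q,O))[-2:]:
        print(fk(q,list(s.x)+[s5])[1].apply([1,0,0]), R.from_quat([o[1],o[2],o[3],o[0]]).apply([0,0,1]))
        X=fk(q,list(s.x)+[s5])[1]; T=X.inv()*R.from_quat([o[1],o[2],o[3],o[0]])
        print(T.as_matrix().round(2), q[5])
E
python3 fit.py
```

```text
[0.48056271 0.82985226 0.78167653 2.26381524 0.11989533 0.96722218] [443.93941489 272.82036199 260.32717219] [-0.30785023  0.24523452  0.89779925 -0.19759749]
1 [ 1.9530e+02  5.7240e+02  3.9699e+02 -6.0000e-02  1.3900e+02  3.0680e+02] 1.2789769243681803e-13
[-0.19385466 -0.4864614  -0.85192469] [-0.19385466 -0.4864614  -0.85192469]
[[ 0.   -0.    1.  ]
 [ 0.9   0.43  0.  ]
 [-0.43  0.9   0.  ]] 1.1222275066355671
[-0.64969087 -0.20381474 -0.73236693] [-0.64969087 -0.20381474 -0.73236693]
[[ 0.    0.    1.  ]
 [ 0.82  0.57 -0.  ]
 [-0.57  0.82 -0.  ]] 0.9672221813660563
-1 [ 1.8748e+02  5.3835e+02  4.0183e+02 -8.0000e-02  7.0937e+02 -3.0153e+02] 12.228925404861599
[-0.51387665 -0.10077258 -0.85192469] [-0.19385466 -0.4864614  -0.85192469]
[[ 0.44  0.21  0.87]
 [ 0.79  0.38 -0.49]
 [-0.43  0.9   0.  ]] 1.1222275066355671
[-0.53910626 -0.41593644 -0.73236693] [-0.64969087 -0.20381474 -0.73236693]
[[-0.2  -0.13  0.97]
 [ 0.8   0.55  0.24]
 [-0.57  0.82 -0.  ]] 0.9672221813660563
```

```bash
cat > ik.py <<'E'
import numpy as np
from scipy.spatial.transform import Rotation as R
from scipy.optimize import least_squares
import fit
D=[eval(l) for l in open('log.txt')]
f=lambda v:np.concatenate([fit.fk(d[0],list(v)+[1])[0]-d[1] for d in D])
V=list(least_squares(f,[195,572,397,-.06,139,306.8]).x)+[1]
LO=np.array([-2.66,-1.03,-1.14,-1.82,-1.45,-3.14]);HI=np.array([2.66,1.9,1.46,2.27,1.34,3.14])
def fk(q):
    p,X=fit.fk(q,V)
    a=q[5]; M=np.array([[0,0,1],[np.sin(a),np.cos(a),0],[-np.cos(a),np.sin(a),0]])
    return p,R.from_matrix(X.as_matrix()@M)
def ik(p,Rt,seeds=12,rng=np.random.default_rng(0),q0=None):
    best=None
    for k in range(seeds):
        x0=q0 if (q0 is not None and k==0) else rng.uniform(LO*.9,HI*.9)
        x0=np.clip(x0,LO+1e-3,HI-1e-3)
        g=lambda q:np.r_[(fk(q)[0]-p)/100,(fk(q)[1].inv()*Rt).as_rotvec()*2]
        s=least_squares(g,x0,bounds=(LO,HI))
        if best is None or s.cost<best[0]: best=(s.cost,s.x)
        if best[0]<1e-10: break
    return best
def wristpts(q):
    # elbow, j4, j5 positions
    z0,L2,L3,b,A,B,_=V
    t1=q[1];t2=q[1]-q[2];t3=t2+q[3]
    e=np.array([L2*np.sin(t1),0,z0+L2*np.cos(t1)])
    w=e+[L3*np.cos(t2+b),0,-L3*np.sin(t2+b)]
    j5=w+R.from_euler('y',t3).apply([A,0,0])
    return R.from_euler('z',q[0]).apply([e,w,j5])
E
python3 - <<'E'
from ik import *; from h import horiz
print(np.round(V,3))
for (x,y) in [(530,95),(530,40),(600,-110),(560,-110),(580,-60)]:
  for az in range(-90,121,15):
    o=[]
    for up in (1,-1):
      c,q=ik([x,y,87],horiz(np.radians(az),up),seeds=8)
      o.append((c<1e-8, q.round(2).tolist() if c<1e-8 else None, wristpts(q).round().tolist()[1:] if c<1e-8 else ''))
    if o[0][0] or o[1][0]: print(x,y,az,o[0],o[1][:2])
E
```

```text
[ 1.95300e+02  5.72400e+02  3.96988e+02 -6.30000e-02  1.39000e+02
  3.06800e+02  1.00000e+00]
530 95 -90 (np.True_, [0.65, 1.24, 0.33, 2.23, -0.92, -1.57], [[641.0, 486.0, 87.0], [530.0, 402.0, 87.0]]) (np.True_, [0.65, 1.24, 0.33, 2.23, -0.92, 1.57])
530 95 -75 (np.True_, [0.72, 1.16, 0.09, 2.07, -1.12, -1.57], [[556.0, 482.0, 87.0], [451.0, 391.0, 87.0]]) (np.True_, [0.72, 1.16, 0.09, 2.07, -1.12, 1.57])
530 95 -60 (np.True_, [0.76, 1.1, -0.15, 1.9, -1.33, -1.57], [[477.0, 457.0, 87.0], [377.0, 361.0, 87.0]]) (np.True_, [0.76, 1.1, -0.15, 1.9, -1.33, 1.57])
530 95 90 (np.True_, [-0.38, 1.14, 0.0, 2.01, 1.19, -1.57], [[659.0, -263.0, 87.0], [530.0, -212.0, 87.0]]) (np.True_, [-0.38, 1.14, 0.0, 2.01, 1.19, 1.57])
530 95 105 (np.True_, [-0.32, 1.21, 0.24, 2.18, 0.99, -1.57], [[741.0, -245.0, 87.0], [609.0, -201.0, 87.0]]) (np.True_, [-0.32, 1.21, 0.24, 2.18, 0.99, 1.57])
530 40 -90 (np.True_, [0.58, 1.2, 0.21, 2.15, -0.99, -1.57], [[646.0, 423.0, 87.0], [530.0, 347.0, 87.0]]) (np.True_, [0.58, 1.2, 0.21, 2.15, -0.99, 1.57])
530 40 -75 (np.True_, [0.64, 1.13, -0.02, 1.99, -1.19, -1.57]
[... 1142 characters left out ...]
0, 197.0, 87.0]]) (np.True_, [0.34, 1.16, 0.08, 2.06, -1.23, 1.57])
560 -110 75 (np.True_, [-0.7, 1.19, 0.2, 2.14, 1.13, -1.57], [[587.0, -496.0, 87.0], [481.0, -406.0, 87.0]]) (np.True_, [-0.7, 1.19, 0.2, 2.14, 1.13, 1.57])
580 -60 -90 (np.True_, [0.4, 1.19, 0.2, 2.15, -1.17, -1.57], [[708.0, 301.0, 87.0], [580.0, 247.0, 87.0]]) (np.True_, [0.4, 1.19, 0.2, 2.15, -1.17, 1.57])
580 -60 -75 (np.True_, [0.44, 1.12, -0.05, 1.97, -1.39, -1.57], [[626.0, 296.0, 87.0], [501.0, 236.0, 87.0]]) (np.True_, [0.44, 1.12, -0.05, 1.97, -1.39, 1.57])
580 -60 75 (np.True_, [-0.62, 1.18, 0.15, 2.11, 1.21, -1.57], [[614.0, -437.0, 87.0], [501.0, -356.0, 87.0]]) (np.True_, [-0.62, 1.18, 0.15, 2.11, 1.21, 1.57])
```

Run:
```python
from h import *
m,p,d,W=grab("scene"); A1=W.reshape(-1,3)
m,p,d,W=grab("top","t7"); A2=W.reshape(-1,3)
s,c,r=st()
A=np.concatenate([A1,A2]); ok=(A[:,2]>8)&(A[:,2]<300)&(A[:,0]>250)&(A[:,0]<900)&(A[:,1]>-800)&(A[:,1]<-60)
A=A[ok]
g=np.zeros((26,26),int)
for x,y,z in A:
    i=int((x-250)//25);j=int((-60-y)//30)
    if 0<=i<26 and 0<=j<26: g[i,j]=max(g[i,j],int(z))
print("cols y:",[-60-30*j for j in range(25)])
for i in range(25,-1,-1): print(250+25*i,' '.join(f"{v:3d}" for v in g[i,:25]))
```

```text
cols y: [-60, -90, -120, -150, -180, -210, -240, -270, -300, -330, -360, -390, -420, -450, -480, -510, -540, -570, -600, -630, -660, -690, -720, -750, -780]
875  13  15  12  39  30   8   0   0   0   0   0   0   0   0   0   0   0   0  92  92  91  92  93  92  93
850  12  12  14  39   0   0   0   0   0   0   0   0   0   0   0   0   0  89  92  93  92  94  92  92  93
825  13  12  15  39  35   0   0   0   0   0   0   0   0   0   0   0   0  89  91  91  94  93  94  92  91
800  12  15  15  39  32   0   0   0   0   0   0   0   0   0   0   0   0  92  93  91  91  94  93  93  92
775  39  39  40  42  30   0   0   0   0   0   0   0   0   0   0   0   0  93  91  92  91  94  92  94  92
750   0   0   0   0   0   0   0   8   0   0   0   0   0   0   0   0   0  92  94  92  92  92  92  93  92
725   8   0   0   0   0   0   0   0   0   0   0   0   0  52  53  53   0  92  92  93  92  92  92  92  93
700   0   0   0   0   0   0   0   0   0   0   0   0  53  54  27  53  52   0   0   0  86  92  92  94  93
675  86  84   0   0   0   0   0   0   0   0   0   0  52  29  11  27  52   0   0   0   0   0   0   0   0
650  85
[... 1060 characters left out ...]
   0   0   0   8   0   0  80  79   0   0   0  21  25   0  14  17  14  16  17
375  63  62  63   0   0   0   0   9   0   0   0   0   0   0   0   0   0   0  21  20  15  15  17  14  15
350   0   0   0   0   0   0   0   0   0   0   0   0   0   0   0   0   0   0   0   0  13  15  14  14  12
325   0  66  63   0   0   0   0   0   0   0   0   0   0   0   0   0   0   0   0   0  16  11  12   0   8
300   0  67  62  61   0   0   8   0   0   8   0   0   0   0   0   0   0   0   0   0   0   0   0   0   0
275   0  62  65   0   0   0   0   0   0   0   0   0   0   0   0   0   0   0   0   0   0   0   0   0   0
250   0   8   0   0   0   0   0   0   0   0   0   0   0   0   0   0   0   0   0   0   0   0   0   0   0
```

View pics/t7.png

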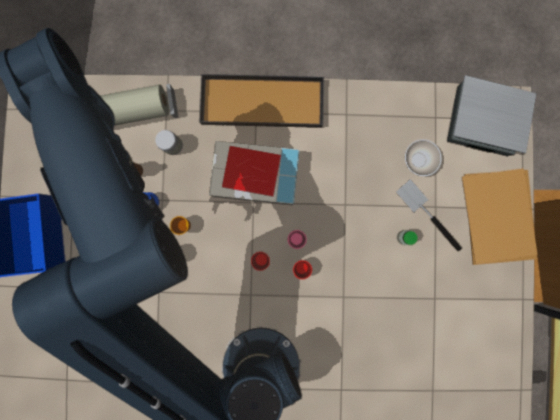

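Run:
```python
from ik import *; from h import horiz
for (x,y,z) in [(605,-100,87),(605,-100,130),(605,-100,230)]:
 for tilt in (10,15,20,25):
  for az in (70,75,80,85.4,90):
      c,q=ik([x,y,z],horiz(np.radians(az),1,np.radians(tilt)),seeds=8)
      if c<1e-8: print(z,tilt,az,q.round(2).tolist(),wristpts(q).round().tolist())
```

```text
87 10 70 [-0.65, 1.0, 0.11, 1.72, 1.22, -1.07] [[383.0, -293.0, 503.0], [597.0, -457.0, 211.0], [502.0, -384.0, 140.0]]
87 10 75 [-0.64, 1.06, 0.22, 1.86, 1.16, -1.16] [[400.0, -297.0, 478.0], [627.0, -467.0, 200.0], [527.0, -392.0, 140.0]]
87 10 80 [-0.62, 1.1, 0.32, 1.97, 1.09, -1.23] [[415.0, -298.0, 454.0], [657.0, -473.0, 193.0], [553.0, -398.0, 140.0]]
87 10 85.4 [-0.6, 1.15, 0.43, 2.08, 1.02, -1.28] [[430.0, -297.0, 429.0], [689.0, -476.0, 186.0], [581.0, -401.0, 140.0]]
87 10 90 [-0.59, 1.19, 0.53, 2.17, 0.96, -1.32] [[443.0, -294.0, 407.0], [715.0, -475.0, 182.0], [605.0, -402.0, 140.0]]
87 15 70 [-0.64, 0.92, 0.06, 1.54, 1.18, -0.87] [[363.0, -273.0, 544.0], [585.0, -440.0, 261.0], [504.0, -378.0, 166.0]]
87 15 75 [-0.63, 0.97, 0.17, 1.7, 1.12, -0.98] [[382.0, -279.0, 517.0], [618.0, -452.0, 249.0], [528.0, -386.0, 166.0]]
87 15 80 [-0.62, 1.03, 0.27, 1.83, 1.06, -1.07] [[399.0, -283.0, 492.0], [650.0, -460.0, 240.0], [554.0, -392.0, 166.0]]
87 15 85.4 [-0.6, 1.08, 0.39, 1.95, 1.0, -1.14] [[417.0, -284.0, 466.0], [682.0, -464.0, 233.0], [581.0, -395.0, 166.0]]
87 15 90 [-0.
[... 5247 characters left out ...]
2.16, 0.91, -1.08] [[385.0, -247.0, 539.0], [702.0, -451.0, 413.0], [605.0, -388.0, 335.0]]
230 25 70 [-0.62, 0.63, 0.11, 1.56, 1.06, -0.58] [[276.0, -195.0, 657.0], [566.0, -401.0, 481.0], [510.0, -361.0, 360.0]]
230 25 75 [-0.6, 0.7, 0.21, 1.71, 1.02, -0.7] [[302.0, -209.0, 635.0], [600.0, -415.0, 472.0], [533.0, -369.0, 360.0]]
230 25 80 [-0.59, 0.76, 0.31, 1.84, 0.98, -0.81] [[326.0, -219.0, 612.0], [632.0, -425.0, 465.0], [557.0, -374.0, 360.0]]
230 25 85.4 [-0.57, 0.82, 0.42, 1.97, 0.92, -0.91] [[351.0, -227.0, 586.0], [666.0, -431.0, 457.0], [583.0, -377.0, 360.0]]
230 25 90 [-0.56, 0.87, 0.52, 2.07, 0.88, -0.98] [[371.0, -232.0, 565.0], [693.0, -433.0, 451.0], [605.0, -378.0, 360.0]]
```

```bash
cat >> h.py <<'E'
def plan(p,Rt,n,grip):
    """n rows moving to pose, straight; prints rounded rows"""
    from ik import ik
    s,c,r=st(); rv=(r.inv()*Rt).as_rotvec(degrees=True)
    rows=[];cp=c.copy();cr=r
    for k in range(n):
        tp=c+(np.array(p)-c)*(k+1)/n; tr=r*R.from_rotvec(rv*(k+1)/n,degrees=True)
        a=np.round((cr.inv()*tr).as_rotvec(degrees=True),1); b=np.round(cr.inv().apply(tp-cp))
        rows.append([float(v) for v in a]+[int(v) for v in b]+[grip])
        cp=cp+cr.apply(b); cr=cr*R.from_rotvec(a,degrees=True)
    cst,q=ik(p,Rt,q0=s['qpos'],seeds=4)
    print("rotvec",rv.round(1),"ik",cst<1e-8,q.round(2).tolist(),"now",s['qpos'].round(2).tolist())
    for i in range(0,n,5): print(rows[i:i+5])
    print("end",cp.round(1))
E
python3 - <<'E'
from h import *
a=np.radians(-4.6)
for aa in (a,a+np.pi):
    plan([632,150,170],down(aa),14,75)
E
```

```text
rotvec [-44.2  -7.5  61.2] ik True [0.23, 0.48, 0.19, 1.28, -0.0, 1.88] now [0.49, 0.83, 0.78, 2.27, 0.12, 0.97]
[[-3.2, -0.5, 4.4, -17, 1, -2, 75], [-3.1, -0.6, 4.3, -18, 1, -2, 75], [-3.2, -0.5, 4.4, -17, 4, -1, 75], [-3.1, -0.6, 4.4, -17, 4, -1, 75], [-3.2, -0.5, 4.4, -16, 6, -1, 75]]
[[-3.1, -0.5, 4.3, -16, 8, 0, 75], [-3.2, -0.6, 4.4, -15, 8, 1, 75], [-3.1, -0.5, 4.4, -15, 10, 1, 75], [-3.2, -0.5, 4.3, -14, 10, 2, 75], [-3.2, -0.6, 4.4, -13, 12, 2, 75]]
[[-3.1, -0.5, 4.4, -12, 12, 4, 75], [-3.2, -0.5, 4.4, -11, 13, 4, 75], [-3.1, -0.6, 4.3, -10, 13, 5, 75], [-3.2, -0.5, 4.4, -9, 14, 5, 75]]
end [632.1 149.6 170.5]
rotvec [   8.4  -49.7 -109.5] ik True [0.23, 0.48, 0.19, 1.28, -0.0, -1.26] now [0.49, 0.83, 0.78, 2.27, 0.12, 0.97]
[[0.6, -3.5, -7.8, -17, 1, -2, 75], [0.6, -3.6, -7.8, -18, -2, -1, 75], [0.6, -3.5, -7.9, -17, -5, 0, 75], [0.6, -3.6, -7.8, -16, -6, 2, 75], [0.6, -3.5, -7.8, -15, -9, 2, 75]]
[[0.6, -3.6, -7.8, -13, -10, 3, 75], [0.6, -3.5, -7.9, -12, -12, 5, 75], [0.6, -3.6, -7.8, -10, -14, 5, 75], [0.6, -3.5, -7.8, -7, -15, 5, 75], [0.6, -3.6, -7.8, -5, -15, 7, 75]]
[[0.6, -3.5, -7.8, -3, -16, 6, 75], [0.6, -3.5, -7.9, 1, -16, 7, 75], [0.7, -3.6, -7.8, 2, -16, 7, 75], [0.6, -3.5, -7.8, 6, -15, 7, 75]]
end [631.8 149.9 170.2]
```

>>> arm_command:
  rows:
    - [[-4.4,-0.7,6.1,-24,2,-2,75],[-4.4,-0.7,6.1,-24,3,-2,75],[-4.4,-0.8,6.1,-24,6,-1,75],[-4.4,-0.7,6.1,-22,9,-1,75],[-4.4,-0.8,6.1,-21,12,1,75]]

```text
t: 11.2
ee_pos: [536.6, 215.8, 216.6]
ee_rot: [-0.159, 0.517, 0.834, -0.103]
ft_force: [-0.6, 0.6, -0.3]
finger_gap: 0.708
```

>>> arm_command:
  rows:
    - [[-4.4,-0.7,6.1,-20,14,2,75],[-4.4,-0.8,6.1,-18,16,3,75],[-4.4,-0.7,6.1,-16,18,5,75],[-4.4,-0.8,6.1,-14,19,6,75],[-4.6,-0.8,6.3,-12,20,8,75]]

```text
t: 11.7
ee_pos: [633.7, 159.8, 168.6]
ee_rot: [0.003, 0.736, 0.677, 0.002]
ft_force: [0.7, -0.7, -0.0]
finger_gap: 0.708
```

Run:
```python
from h import *
s,c,r=st(); m,p,d,W=grab("wrist","w8")
plan([632,147,83],down(np.radians(-4.6)),5,75)
```

```text
rotvec [ 0.6  0.1 -0.5] ik True [0.23, 0.52, 0.04, 1.09, -0.0, 1.88] now [0.25, 0.48, 0.18, 1.27, -0.0, 1.91]
[[0.1, 0.0, -0.1, -2, 0, 17, 75], [0.2, 0.0, -0.1, -3, -1, 17, 75], [0.1, 0.0, -0.1, -2, 0, 17, 75], [0.1, 0.1, -0.1, -2, -1, 17, 75], [0.1, -0.0, -0.1, -3, 0, 16, 75]]
end [632.1 146.6  83.5]
```

View pics/w8.png

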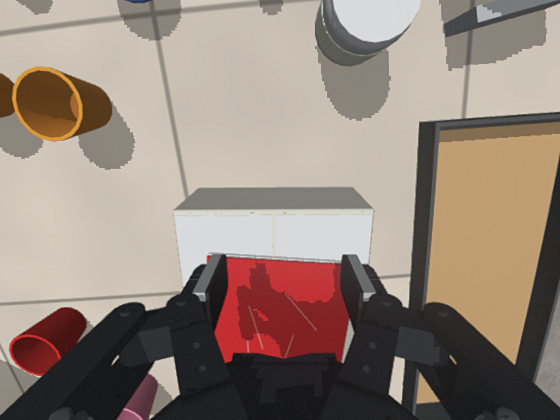

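>>> arm_command:
  rows:
    - [[0,0,0,0,0,20,75],[0,0,0,0,0,20,75],[0,0,0,0,0,20,75],[0,0,0,0,0,10,75],[0,0,0,0,0,0,75]]

```text
t: 12.25
ee_pos: [631.8, 159.9, 95.9]
ee_rot: [-0.001, 0.734, 0.679, -0.001]
ft_force: [-0.6, 0.2, 1.3]
finger_gap: 0.707
```

Run:
```python
from h import *
s,c,r=st(); m,p,d,W=grab("wrist","w9")
plan([632,150,83],down(np.radians(-4.6)),1,75)
```

```text
rotvec [-0.1  0.   0.1] ik True [0.23, 0.53, 0.04, 1.09, 0.0, 1.88] now [0.25, 0.52, 0.07, 1.12, 0.0, 1.9]
[[-0.1, 0.0, 0.1, -10, 0, 14, 75]]
end [631.8 149.9  82.8]
```

View pics/w9.png

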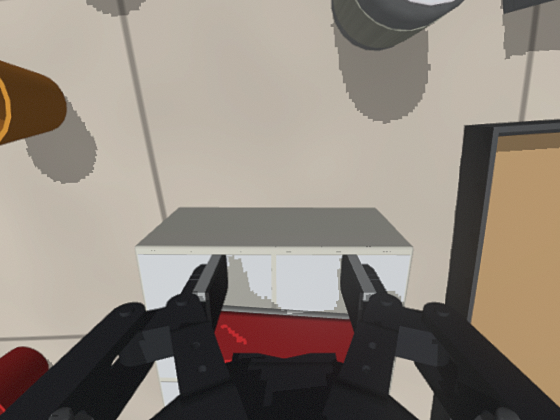

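>>> arm_command:
  rows:
    - [[0,0,0,0,-5,8,75],[0,0,0,0,-5,4,75],[0,0,0,-5,0,0,75],[0,0,0,-10,0,0,75],[0,0,0,-10,0,0,75]]

```text
t: 12.8
ee_pos: [621.1, 134.0, 84.3]
ee_rot: [-0.0, 0.735, 0.678, -0.0]
ft_force: [0.3, -0.5, -0.2]
finger_gap: 0.706
```

>>> arm_command:
  rows:
    - [[0,0,0,-10,0,0,75],[0,0,0,-10,0,0,75],[0,0,0,-10,0,0,75],[0,0,0,-10,0,0,75],[0,0,0,-10,0,0,75]]

```text
t: 13.3
ee_pos: [617.1, 84.3, 84.2]
ee_rot: [-0.0, 0.735, 0.678, -0.0]
ft_force: [0.6, 2.6, 2.1]
finger_gap: 0.706
```

>>> arm_command:
  rows:
    - [[0,0,0,-10,0,0,75],[0,0,0,-10,0,0,75],[0,0,0,-10,0,0,75],[0,0,0,-10,0,0,75],[0,0,0,0,0,0,75]]

```text
t: 13.8
ee_pos: [613.6, 43.6, 84.0]
ee_rot: [-0.0, 0.735, 0.678, -0.001]
ft_force: [-0.8, -0.3, 0.4]
finger_gap: 0.707
```

```bash
cat >> h.py <<'E'
def boardpose(n):
    m,p,d,W=grab(n,None)
    hsv=cv2.cvtColor(p,cv2.COLOR_RGB2HSV).astype(int)
    red=((hsv[...,0]<8)|(hsv[...,0]>172))&(hsv[...,1]>150)&(hsv[...,2]>60)
    ok=red&(W[...,2]>82)&(W[...,2]<110)&(W[...,0]>480)
    P=W[ok]; c,s,a=cv2.minAreaRect(P[:,:2].astype(np.float32)); print(n,"board",np.round(c),np.round(s),round(a,1),len(P)); print(cv2.boxPoints((c,s,a)).round().tolist())
E
python3 - <<'E'
from h import *
s,c,r=st(); print(c,s['ft_force'],s['t'])
for n in("scene","top"):
    try: boardpose(n)
    except Exception as e: print(e)
m,p,d,W=grab("scene","s10")
E
```

```text
[613.62531469  43.56508404  83.98190697] [-0.80895246 -0.26393021  0.42870635] 13.8
scene board [622. -45.] [158. 115.] 85.0 1176
[[558.0, -119.0], [673.0, -129.0], [686.0, 29.0], [572.0, 39.0]]
top board [615. -49.] [147. 130.] 86.6 1923
[[546.0, -118.0], [675.0, -126.0], [684.0, 20.0], [555.0, 28.0]]
```

View pics/s10.png

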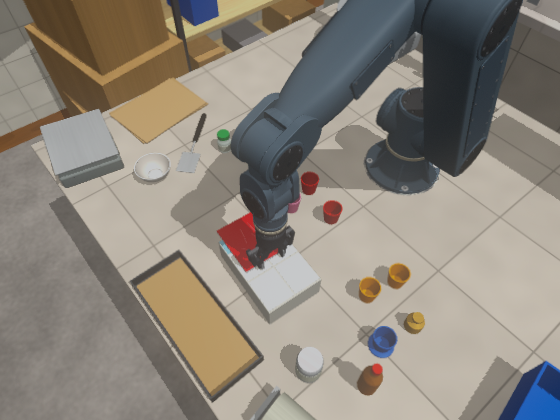

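>>> arm_command:
  rows:
    - [[0,0,0,-8,0,0,75],[0,0,0,-8,0,0,75],[0,0,0,0,0,0,75],[0,0,0,15,0,0,75],[0,0,0,10,0,-30,75]]

```text
t: 14.45
ee_pos: [612.2, 54.7, 110.7]
ee_rot: [-0.003, 0.735, 0.678, -0.003]
ft_force: [0.3, 0.3, -0.3]
finger_gap: 0.705
```

>>> arm_command:
  rows:
    - [[0,0,0,0,0,-40,75],[0,0,0,0,0,-40,75],[0,0,0,0,0,-40,75],[0,0,0,0,0,-40,75],[0,0,0,0,0,-40,75]]

```text
t: 14.95
ee_pos: [614.5, 55.0, 315.8]
ee_rot: [-0.0, 0.735, 0.678, -0.0]
ft_force: [1.5, 0.5, -0.7]
finger_gap: 0.705
```

>>> arm_command:
  rows:
    - [[0,0,0,-20,0,-40,0],[0,0,0,-20,0,-30,0],[0,0,0,0,0,0,0]]

```text
t: 15.25
ee_pos: [612.5, 13.3, 388.4]
ee_rot: [0.002, 0.735, 0.678, 0.002]
ft_force: [0.5, 0.1, -0.0]
finger_gap: 0.997
```

Run:
```python
from h import *
s,c,r=st(); print(c,s['qpos'],s['t'])
for n in("scene","top"):
    try: boardpose(n)
    except Exception as e: print(e)
m,p,d,W=grab("wrist","w11")
az=np.radians(85.4)
for up in (1,-1):
    plan([590,-210,260],horiz(az,up,np.radians(15)),15,0)
```

```text
[612.45669616  13.27756904 388.43871079] [ 2.19374515e-02  4.13906596e-01  6.44436397e-01  1.79598479e+00
 -5.22448436e-04  1.67410333e+00] 15.25
scene board [616. -60.] [160. 128.] 84.9 2077
[[545.0, -135.0], [672.0, -146.0], [687.0, 14.0], [559.0, 25.0]]
top board [615. -64.] [150. 129.] 86.0 1902
[[545.0, -135.0], [674.0, -144.0], [684.0, 6.0], [556.0, 15.0]]
rotvec [-58.2  58.  -75.8] ik False [-0.74, 0.95, 0.63, 2.27, 0.91, -1.14] now [0.02, 0.42, 0.63, 1.79, 0.0, 1.67]
[[-3.9, 3.9, -5.1, -15, 0, 8, 0], [-3.9, 3.8, -5.0, -16, -2, 7, 0], [-3.8, 3.9, -5.1, -15, -4, 6, 0], [-3.9, 3.9, -5.0, -16, -6, 5, 0], [-3.9, 3.8, -5.1, -15, -7, 3, 0]]
[[-3.9, 3.9, -5.0, -15, -9, 1, 0], [-3.9, 3.9, -5.1, -14, -10, 0, 0], [-3.9, 3.8, -5.0, -12, -11, -2, 0], [-3.8, 3.9, -5.1, -12, -12, -3, 0], [-3.9, 3.9, -5.0, -10, -13, -5, 0]]
[[-3.9, 3.8, -5.1, -9, -13, -7, 0], [-3.9, 3.9, -5.0, -7, -13, -8, 0], [-3.9, 3.9, -5.1, -6, -14, -9, 0], [-3.8, 3.9, -5.0, -3, -13, -11, 0], [-3.9, 3.8, -5.1, -2, -13, -11, 0]]
end [ 590.  -209.9  259.5]
rotvec [58.  58.2 75.7] ik False [-0.74, 0.95, 0.63, 2.27, 0.91, 2.0] now [0.02, 0.42, 0.63, 1.79, 0.0, 1.67]
[[3.9, 3.9, 5.0, -15, 0, 8, 0], [3.8, 3.9, 5.1, -16, 1, 7, 0], [3.9, 3.8, 5.0, -15, 4, 6, 0], [3.9, 3.9, 5.1, -16, 5, 5, 0], [3.8, 3.9, 5.0, -15, 7, 3, 0]]
[[3.9, 3.9, 5.1, -15, 8, 1, 0], [3.9, 3.9, 5.0, -15, 10, 0, 0], [3.8, 3.8, 5.1, -13, 11, -1, 0], [3.9, 3.9, 5.0, -12, 11, -4, 0], [3.9, 3.9, 5.0, -11, 13, -5, 0]]
[[3.8, 3.9, 5.1, -9, 13, -6, 0], [3.9, 3.9, 5.0, -7, 13, -8, 0], [3.9, 3.8, 5.1, -6, 13, -9, 0], [3.8, 3.9, 5.0, -4, 13, -11, 0], [3.9, 3.9, 5.1, -2, 13, -11, 0]]
end [ 590.3 -209.8  259.9]
```

View pics/w11.png

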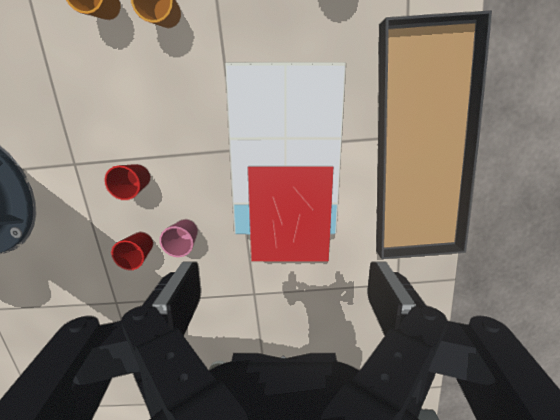

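```bash
cat >> h.py <<'E'
def check(wps,q0,n=10):
    from ik import ik,wristpts,fk
    s,c,r=st(); q=q0 if q0 is not None else s['qpos']
    p0,r0=fk(q)
    for p,Rt in wps:
        rv=(r0.inv()*Rt).as_rotvec(); bad=0; mx=np.zeros(6)
        for k in range(1,n+1):
            cst,q2=ik(p0+(np.array(p)-p0)*k/n, r0*R.from_rotvec(rv*k/n),seeds=1,q0=q)
            if cst>1e-7: bad+=1
            mx=np.maximum(mx,abs(q2-q)); q=q2
        print(p,"bad",bad,"maxstep",mx.round(3),"q",q.round(2).tolist()); p0,r0=np.array(p,float),Rt
    return q
E
python3 - <<'E'
from h import *
az=np.radians(85.4); t=np.radians
for up in(-1,1):
  q=check([([597,-200,200],horiz(az,up,t(25))),([597,-200,110],horiz(az,up,t(15))),([604,-103,90],horiz(az,up,t(15))),([604,-98,116],horiz(az,up,t(15))),([597,-180,210],horiz(az,up,t(20)))],None)
  q=check([([597,-180,210],horiz(az,up,t(20))*R.from_euler('z',up*90,degrees=True)),([597,-180,210],horiz(az,-up,t(20)))],q)
plan([597,-200,200],horiz(az,-1,t(25)),14,64)
E
```

```text
[597, -200, 200] bad 0 maxstep [0.083 0.061 0.045 0.064 0.096 0.052] q [-0.69, 0.97, 0.64, 2.14, 0.84, 2.11]
[597, -200, 110] bad 0 maxstep [0.002 0.022 0.006 0.011 0.007 0.021] q [-0.71, 1.17, 0.66, 2.2, 0.89, 1.91]
[604, -103, 90] bad 0 maxstep [0.012 0.011 0.031 0.026 0.01  0.01 ] q [-0.6, 1.08, 0.39, 1.96, 0.99, 1.99]
[604, -98, 116] bad 0 maxstep [0.001 0.003 0.001 0.003 0.001 0.001] q [-0.6, 1.04, 0.38, 1.99, 1.0, 2.0]
[597, -180, 210] bad 0 maxstep [0.009 0.009 0.031 0.025 0.012 0.004] q [-0.68, 0.99, 0.62, 2.2, 0.88, 2.03]
[597, -180, 210] bad 0 maxstep [0.    0.    0.    0.    0.    0.157] q [-0.68, 0.99, 0.62, 2.2, 0.88, 0.46]
[597, -180, 210] bad 0 maxstep [0.    0.    0.    0.    0.    0.157] q [-0.68, 0.99, 0.62, 2.2, 0.88, -1.11]
[597, -200, 200] bad 0 maxstep [0.1   0.163 0.196 0.227 0.138 0.324] q [-0.69, 0.97, 0.64, 2.14, 0.84, -1.03]
[597, -200, 110] bad 0 maxstep [0.002 0.022 0.006 0.011 0.007 0.021] q [-0.71, 1.17, 0.66, 2.2, 0.89, -1.23]
[604, -103, 90] bad 0 maxstep [0.012 0.011 0.031 0.026 0.01  0.01 ] q [-0.6, 1.08, 0.39, 1.96, 0.99, -1.15]
[604, -98, 116] bad
[... 313 characters left out ...]
80, 210] bad 0 maxstep [0.    0.    0.    0.    0.    0.157] q [-0.68, 0.99, 0.62, 2.2, 0.88, 2.03]
rotvec [50.4 50.6 79.3] ik True [-0.69, 0.97, 0.64, 2.14, 0.84, 2.11] now [0.02, 0.42, 0.63, 1.79, 0.0, 1.67]
[[3.6, 3.6, 5.7, -15, 0, 13, 64], [3.6, 3.6, 5.6, -16, 3, 12, 64], [3.6, 3.6, 5.7, -17, 5, 11, 64], [3.6, 3.7, 5.6, -16, 7, 9, 64], [3.6, 3.6, 5.7, -16, 9, 8, 64]]
[[3.6, 3.6, 5.7, -16, 11, 6, 64], [3.6, 3.6, 5.6, -15, 14, 4, 64], [3.6, 3.6, 5.7, -13, 14, 3, 64], [3.6, 3.6, 5.7, -12, 16, 1, 64], [3.6, 3.7, 5.6, -11, 18, -1, 64]]
[[3.6, 3.6, 5.7, -9, 18, -3, 64], [3.6, 3.6, 5.7, -6, 18, -4, 64], [3.6, 3.6, 5.6, -5, 19, -6, 64], [3.6, 3.6, 5.7, -2, 19, -7, 64]]
end [ 596.7 -200.2  200. ]
```

>>> arm_command:
  rows:
    - [[3.6,3.6,5.7,-15,0,13,64],[3.6,3.6,5.6,-16,3,12,64],[3.6,3.6,5.7,-17,5,11,64],[3.6,3.7,5.6,-16,7,9,64],[3.6,3.6,5.7,-16,9,8,64]]

```text
t: 15.9
ee_pos: [606.6, -61.4, 316.7]
ee_rot: [-0.221, 0.859, 0.461, 0.008]
ft_force: [0.9, 0.6, -1.1]
finger_gap: 0.753
```

>>> arm_command:
  rows:
    - [[3.6,3.6,5.7,-16,11,6,64],[3.6,3.6,5.6,-15,14,4,64],[3.6,3.6,5.7,-13,14,3,64],[3.6,3.6,5.7,-12,16,1,64],[3.6,3.7,5.6,-11,18,-1,64]]

```text
t: 16.4
ee_pos: [601.3, -138.9, 250.9]
ee_rot: [-0.415, 0.889, 0.194, 0.016]
ft_force: [0.1, -0.5, -0.6]
finger_gap: 0.749
```

>>> arm_command:
  rows:
    - [[3.6,3.6,5.7,-9,18,-3,64],[3.6,3.6,5.7,-6,18,-4,64],[3.6,3.6,5.6,-5,19,-6,64],[3.6,3.6,5.7,-2,19,-7,64],[0,0,0,0,0,0,64]]

```text
t: 16.9
ee_pos: [595.0, -202.2, 195.5]
ee_rot: [-0.539, 0.841, -0.038, 0.019]
ft_force: [0.0, -0.2, -1.1]
finger_gap: 0.751
```

Run:
```python
from h import *
s,c,r=st(); print(c,s['qpos'],s['t'])
az=np.radians(85.4); t=np.radians
plan([597,-195,95],horiz(az,-1,t(15)),5,64)
m,p,d,W=grab("scene","s12")
```

```text
[ 594.95414765 -202.22965021  195.54311772] [-0.69801044  0.97437309  0.63890188  2.1351697   0.83505563  2.11292218] 16.9
rotvec [ 9.7 -0.1 -0.6] ik True [-0.71, 1.18, 0.63, 2.17, 0.9, 1.91] now [-0.7, 0.97, 0.64, 2.14, 0.84, 2.11]
[[1.9, -0.0, -0.1, 0, 18, 10, 64], [2.0, -0.0, -0.1, 1, 18, 9, 64], [1.9, -0.1, -0.2, 0, 18, 8, 64], [1.9, 0.0, -0.1, 1, 18, 8, 64], [2.0, -0.0, -0.1, 0, 19, 8, 64]]
end [ 597.  -194.5   95.1]
```

View pics/s12.png

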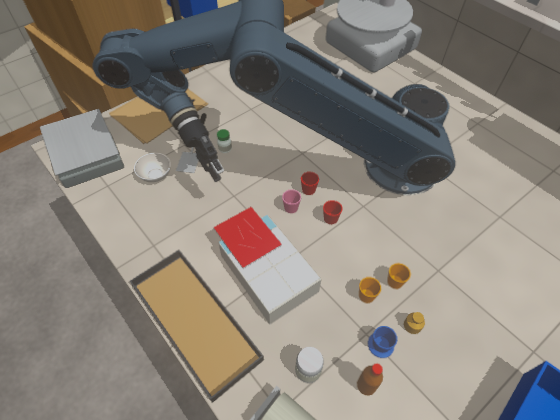

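>>> arm_command:
  rows:
    - [[1.9,0,-0.1,0,18,10,64],[2,0,-0.1,1,18,9,64],[1.9,0,-0.2,0,18,8,64],[1.9,0,-0.1,1,18,8,64],[2,0,-0.1,0,19,8,64]]

```text
t: 17.45
ee_pos: [600.5, -192.0, 100.7]
ee_rot: [-0.606, 0.795, -0.025, 0.027]
ft_force: [-0.8, -0.2, -0.1]
finger_gap: 0.751
```

>>> arm_command:
  rows:
    - [[0,0,0,0,0,0,64],[0,0,0,0,0,0,64]]

```text
t: 17.65
ee_pos: [600.2, -192.6, 100.9]
ee_rot: [-0.606, 0.795, -0.026, 0.027]
ft_force: [-0.1, -0.3, 1.1]
finger_gap: 0.748
```

Run:
```python
from h import *
s,c,r=st(); print(c,s['qpos'],s['t'])
az=np.radians(85.4); t=np.radians
plan([604,-105,90],horiz(az,-1,t(15)),4,64)
m,p,d,W=grab("scene","s13"); cv2.imwrite("pics/s13.png",cv2.resize(p[80:330,80:400,::-1],None,fx=2.4,fy=2.4))
m,p,d,W=grab("wrist","w13")
```

```text
[ 600.18145725 -192.6138357   100.85459537] [-0.70121965  1.16829257  0.64012386  2.17340481  0.89850522  1.91310167] 17.65
rotvec [0.4 0.2 0.7] ik True [-0.6, 1.08, 0.4, 1.97, 0.99, 1.99] now [-0.7, 1.17, 0.64, 2.17, 0.9, 1.91]
[[0.1, 0.0, 0.2, -1, -3, 22, 64], [0.1, 0.1, 0.1, 0, -3, 22, 64], [0.1, 0.0, 0.2, -1, -3, 22, 64], [0.1, 0.1, 0.2, -1, -4, 21, 64]]
end [ 603.9 -105.3   90.5]
```

View pics/s13.png

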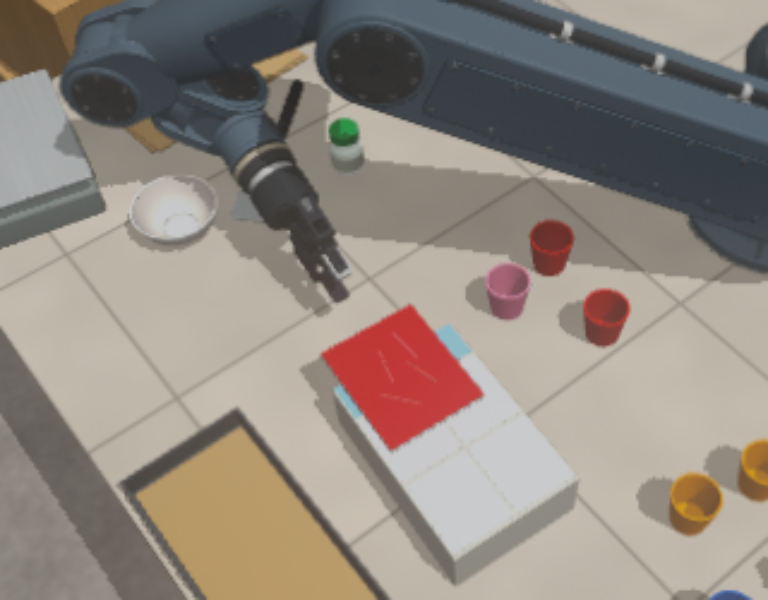

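View pics/w13.png

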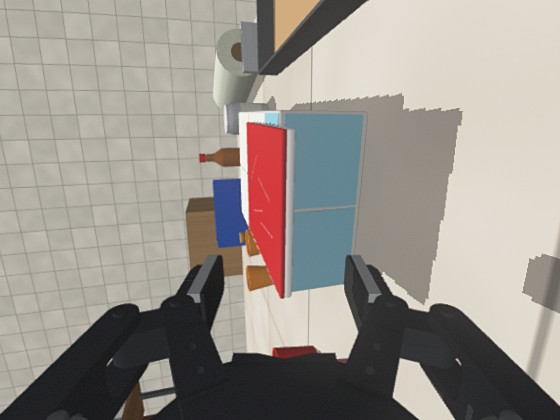

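>>> arm_command:
  rows:
    - [[0.1,0,0.2,-1,-3,22,64],[0.1,0.1,0.1,0,-3,22,64],[0.1,0,0.2,-1,-3,22,64],[0.1,0.1,0.2,-1,-4,19,64],[0,0,0,0,0,0,64]]

```text
t: 18.25
ee_pos: [603.9, -106.3, 92.9]
ee_rot: [-0.608, 0.793, -0.031, 0.025]
ft_force: [-0.5, 0.4, -0.5]
finger_gap: 0.75
```

Run:
```python
from h import *
s,c,r=st(); print(c,s['ft_force'],s['t'])
az=np.radians(85.4); t=np.radians
plan([604,-103,119],horiz(az,-1,t(15)),4,165)
m,p,d,W=grab("scene","s14"); cv2.imwrite("pics/s14.png",cv2.resize(p[80:330,80:400,::-1],None,fx=2.4,fy=2.4))
m,p,d,W=grab("wrist","w14")
```

```text
[ 603.86844042 -106.28073282   92.93733717] [-0.51537408  0.40826564 -0.47253688] 18.25
rotvec [ 0.  -0.   0.1] ik True [-0.6, 1.04, 0.4, 2.0, 0.99, 1.99] now [-0.61, 1.08, 0.4, 1.97, 0.99, 1.99]
[[0.0, -0.0, 0.0, 0, -7, -1, 165], [0.0, -0.0, 0.0, 0, -6, -1, 165], [0.0, -0.0, 0.1, 0, -7, -1, 165], [0.0, -0.0, -0.0, 0, -6, -1, 165]]
end [ 604.1 -103.4  119.1]
```

View pics/s14.png

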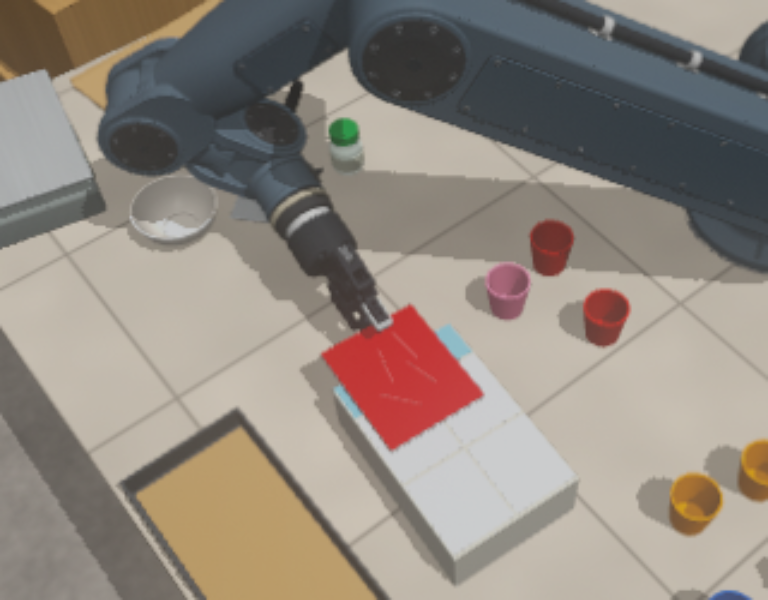

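View pics/w14.png

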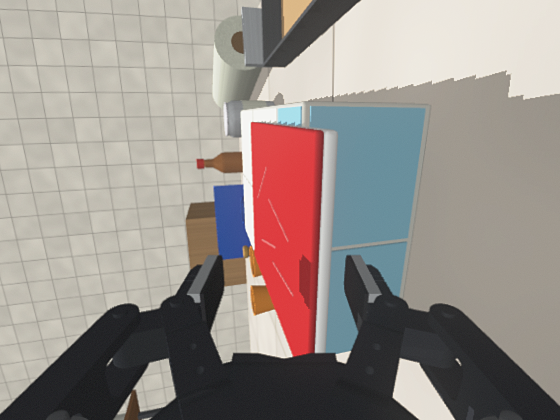

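>>> arm_command:
  rows:
    - [[0,0,0,0,0,0,165],[0,0,0,0,0,0,165],[0,0,0,0,-7,-1,165],[0,0,0,0,-6,-1,165],[0,0,0,0,0,0,165]]

```text
t: 18.85
ee_pos: [603.9, -107.4, 104.7]
ee_rot: [-0.608, 0.792, -0.033, 0.026]
ft_force: [-0.1, -0.0, -0.8]
finger_gap: 0.351
```

>>> arm_command:
  rows:
    - [[0,0,0,0,-6,0,165],[0,0,0,0,-6,0,165],[0,0,0,0,-4,0,165],[0,0,0,0,0,0,165]]

```text
t: 19.25
ee_pos: [604.2, -102.7, 119.9]
ee_rot: [-0.609, 0.792, -0.033, 0.025]
ft_force: [-0.2, -0.3, -2.3]
finger_gap: 0.351
```

Run:
```python
from h import *
s,c,r=st(); print(c,s['ft_force'],s['finger_gap'],s['t'])
m,p,d,W=grab("scene","s15"); cv2.imwrite("pics/s15.png",cv2.resize(p[80:330,80:400,::-1],None,fx=2.4,fy=2.4))
m,p,d,W=grab("wrist","w15")
```

```text
[ 604.16983775 -102.71627795  119.93020652] [-0.21438738 -0.27554744 -2.28904788] 0.350776856461006 19.25
```

View pics/s15.png

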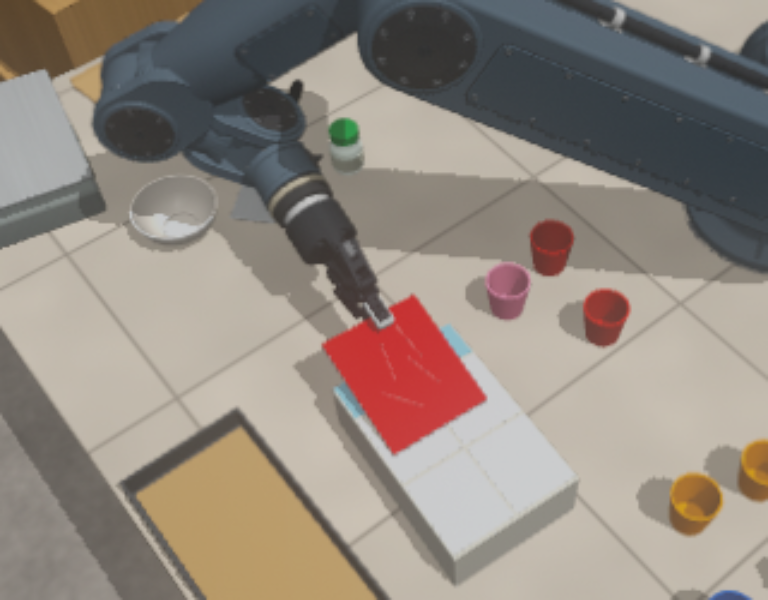

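View pics/w15.png

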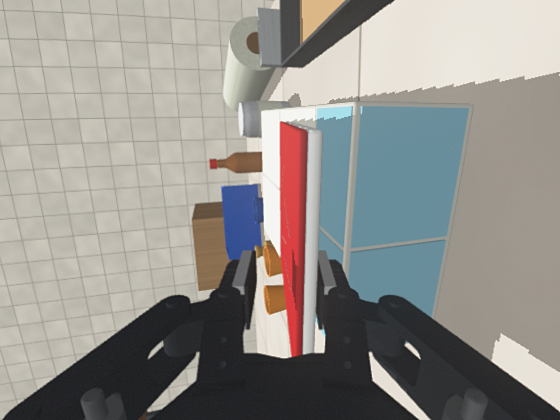

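>>> arm_command:
  rows:
    - [[0,0,0,0,2,0,255],[0,0,0,0,2,0,255],[0,0,0,0,0,0,255],[0,0,0,0,0,0,255],[0,0,0,0,0,0,255]]

```text
t: 19.85
ee_pos: [604.0, -103.8, 115.8]
ee_rot: [-0.609, 0.792, -0.034, 0.025]
ft_force: [-1.1, 0.8, 4.8]
finger_gap: 0.107
```

Run:
```python
from h import *
s,c,r=st(); print(c,s['ft_force'],s['finger_gap'],s['t'])
m,p,d,W=grab("wrist","w16")
az=np.radians(85.4); t=np.radians
plan([597,-180,200],horiz(az,-1,t(20)),5,255)
```

```text
[ 603.99810951 -103.78549762  115.7969515 ] [-1.10389305  0.77629836  4.797063  ] 0.10672871449223417 19.85
rotvec [-5.1 -0.2 -0.1] ik True [-0.68, 1.0, 0.61, 2.18, 0.88, 2.03] now [-0.6, 1.05, 0.4, 2.0, 1.0, 1.99]
[[-1.0, -0.0, -0.0, 0, -12, -19, 255], [-1.1, -0.1, -0.1, 0, -12, -19, 255], [-1.0, -0.0, 0.0, 0, -12, -20, 255], [-1.0, -0.0, -0.0, -1, -11, -20, 255], [-1.0, -0.1, -0.0, 0, -11, -20, 255]]
end [ 596.7 -180.3  199.9]
```

View pics/w16.png

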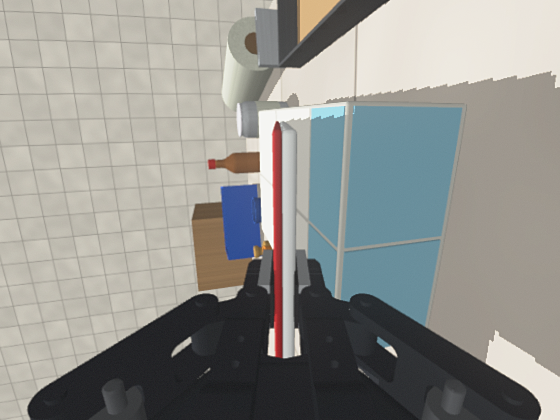

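Run:
```python
from h import *
az=np.radians(85.4); t=np.radians
q=check([([604,-108,220],horiz(az,-1,t(20))),([604,-108,220],horiz(az,-1,t(20))*R.from_euler('z',-90,degrees=True)),([604,-108,220],horiz(az,1,t(20)))],None)
plan([604,-108,220],horiz(az,-1,t(20)),5,255)
```

```text
[604, -108, 220] bad 0 maxstep [0.001 0.018 0.01  0.01  0.004 0.012] q [-0.6, 0.89, 0.45, 2.06, 0.96, 2.11]
[604, -108, 220] bad 0 maxstep [0.    0.    0.    0.    0.    0.157] q [-0.6, 0.89, 0.45, 2.06, 0.96, 0.54]
[604, -108, 220] bad 0 maxstep [0.    0.    0.    0.    0.    0.157] q [-0.6, 0.89, 0.45, 2.06, 0.96, -1.03]
rotvec [-5.1 -0.2 -0.1] ik True [-0.6, 0.89, 0.45, 2.06, 0.96, 2.11] now [-0.6, 1.05, 0.4, 2.0, 1.0, 1.99]
[[-1.0, -0.0, -0.0, 0, -20, -6, 255], [-1.1, -0.1, -0.1, 0, -20, -7, 255], [-1.0, -0.0, 0.0, 0, -19, -7, 255], [-1.0, -0.0, -0.0, 0, -20, -7, 255], [-1.0, -0.1, -0.0, 0, -19, -7, 255]]
end [ 603.7 -107.8  219.5]
```

>>> arm_command:
  rows:
    - [[-1,0,0,0,-20,-6,255],[-1.1,-0.1,-0.1,0,-20,-7,255],[-1,0,0,0,-19,-7,255],[-1,0,0,0,-20,-7,255],[-1,-0.1,0,0,-19,-7,255]]

```text
t: 20.4
ee_pos: [603.4, -107.9, 219.4]
ee_rot: [-0.573, 0.819, -0.033, 0.023]
ft_force: [0.7, 0.4, -1.8]
finger_gap: 0.105
```

>>> arm_command:
  rows:
    - [[0,0,0,0,0,0,255],[0,0,0,0,0,0,255]]

```text
t: 20.6
ee_pos: [603.6, -107.9, 218.9]
ee_rot: [-0.573, 0.819, -0.032, 0.023]
ft_force: [-0.3, -0.2, -2.9]
finger_gap: 0.102
```

Run:
```python
from h import *
s,c,r=st(); print(c,s['ft_force'],s['finger_gap'],s['t'])
m,p,d,W=grab("scene","s17"); cv2.imwrite("pics/s17.png",cv2.resize(p[50:330,80:400,::-1],None,fx=2,fy=2))
```

```text
[ 603.57672615 -107.86636188  218.8663365 ] [-0.30904486 -0.23824406 -2.92367481] 0.10234294672043301 20.6
```

View pics/s17.png

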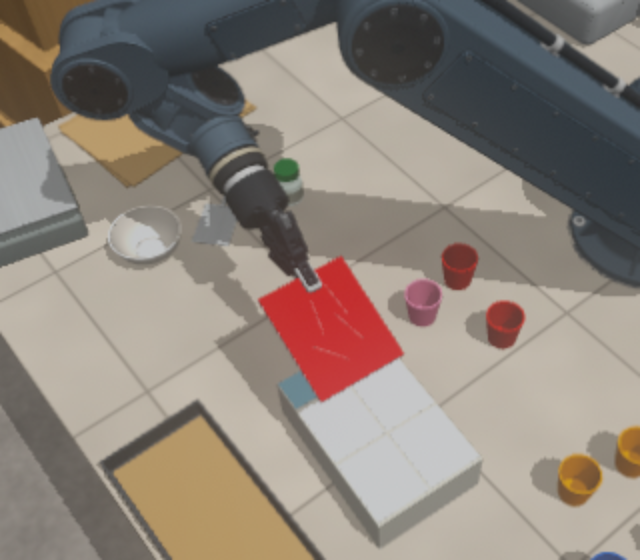

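The board is held in the air, red face up, clear of the ledge. I'm rolling it 180° now.

>>> arm_command:
  rows:
    - [[0,0,-4,0,0,0,255],[0,0,-8,0,0,0,255],[0,0,-8,0,0,0,255],[0,0,-8,0,0,0,255],[0,0,-8,0,0,0,255]]

```text
t: 21.15
ee_pos: [603.4, -107.8, 217.2]
ee_rot: [-0.538, 0.788, 0.224, 0.2]
ft_force: [-0.3, 0.1, -2.1]
finger_gap: 0.107
```

>>> arm_command:
  rows:
    - [[0,0,-8,0,0,0,255],[0,0,-8,0,0,0,255],[0,0,-8,0,0,0,255],[0,0,-8,0,0,0,255],[0,0,-8,0,0,0,255]]

```text
t: 21.65
ee_pos: [603.4, -107.8, 217.2]
ee_rot: [-0.437, 0.664, 0.48, 0.372]
ft_force: [1.0, -0.1, -1.8]
finger_gap: 0.105
```

>>> arm_command:
  rows:
    - [[0,0,-8,0,0,0,255],[0,0,-8,0,0,0,255],[0,0,-8,0,0,0,255],[0,0,-8,0,0,0,255],[0,0,-8,0,0,0,255]]

```text
t: 22.15
ee_pos: [603.4, -107.7, 217.2]
ee_rot: [-0.284, 0.46, 0.678, 0.499]
ft_force: [0.6, 0.5, -1.2]
finger_gap: 0.105
```

>>> arm_command:
  rows:
    - [[0,0,-8,0,0,0,255],[0,0,-8,0,0,0,255],[0,0,-8,0,0,0,255],[0,0,-8,0,0,0,255],[0,0,-8,0,0,0,255]]

```text
t: 22.65
ee_pos: [603.4, -107.8, 217.2]
ee_rot: [-0.096, 0.2, 0.794, 0.566]
ft_force: [0.0, -0.0, -2.5]
finger_gap: 0.106
```

>>> arm_command:
  rows:
    - [[0,0,-8,0,0,0,255],[0,0,-8,0,0,0,255],[0,0,-8,0,0,0,255],[0,0,0,0,0,0,255],[0,0,0,0,0,0,255]]

```text
t: 23.15
ee_pos: [603.4, -107.8, 217.9]
ee_rot: [0.021, 0.035, 0.818, 0.573]
ft_force: [0.9, 0.2, -2.3]
finger_gap: 0.104
```

Run:
```python
from h import *
s,c,r=st(); print(c,s['ft_force'],s['finger_gap'],s['t'],s['qpos'])
m,p,d,W=grab("scene","s18"); cv2.imwrite("pics/s18.png",cv2.resize(p[50:330,80:400,::-1],None,fx=2,fy=2))
hsv=cv2.cvtColor(p,cv2.COLOR_RGB2HSV).astype(int)
az=np.radians(85.4); t=np.radians
plan([604,-104,125],horiz(az,1,t(15)),5,255)
# board points (high)
ok=(W[...,2]>125)&(W[...,2]<240)&(W[...,0]>520)&(W[...,0]<700)&(W[...,1]>-118)&(W[...,1]<60)
P=W[ok]; 
A=np.c_[P[:,:2],np.ones(len(P))]; k=np.linalg.lstsq(A,P[:,2],rcond=None)[0]; res=P[:,2]-A@k
print(len(P),k,np.abs(res).mean(), P.min(0),P.max(0)); P=P[abs(res)<6]; c0=cv2.minAreaRect(P[:,:2].astype(np.float32)); print(c0,cv2.boxPoints(c0).round())
```

```text
[ 603.44888853 -107.80584615  217.90052487] [ 0.86581754  0.22117493 -2.27746128] 0.10369547231434413 23.15 [-0.5975939   0.89451245  0.44779154  2.06202579  0.95480968 -1.02579631]
rotvec [-5.  -0.1 -0.3] ik True [-0.6, 1.04, 0.4, 2.01, 0.99, -1.15] now [-0.6, 0.89, 0.45, 2.06, 0.95, -1.03]
[[-1.0, -0.0, -0.1, 0, -17, 7, 255], [-1.0, -0.0, -0.0, 0, -18, 7, 255], [-1.0, -0.0, -0.1, 0, -17, 6, 255], [-1.0, -0.0, -0.0, 0, -18, 7, 255], [-1.0, -0.1, -0.1, 0, -17, 5, 255]]
end [ 603.5 -104.2  125.4]
2646 [-3.87094527e-02 -3.75836765e-01  2.06717859e+02] 1.9329142232831116 [ 529.88641645 -117.987007    164.44900737] [668.84837633  23.6533994  239.97238133]
((598.980712890625, -51.19041442871094), (142.95330810546875, 131.1813201904297), 85.62588500976562) [[ 528. -117.]
 [ 659. -127.]
 [ 670.   15.]
 [ 539.   25.]]
```

View pics/s18.png

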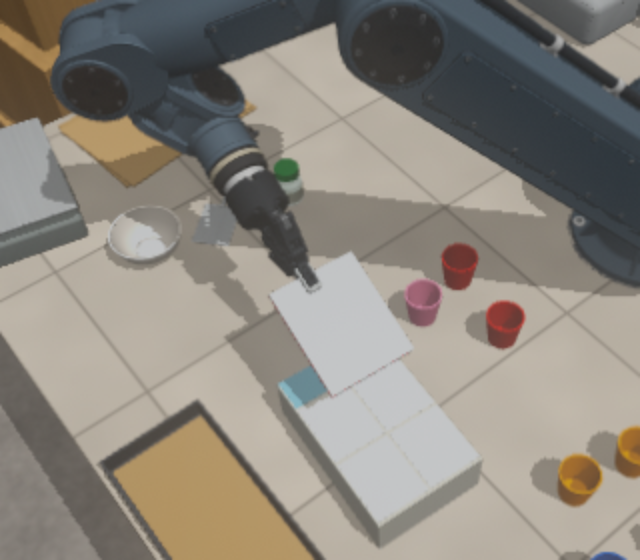

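Run:
```python
from h import *
az=np.radians(85.4); t=np.radians
plan([613,-106,122],horiz(az,1,t(15)),5,255)
q=check([([613,-106,122],horiz(az,1,t(15))),([613,-106,85],horiz(az,1,t(15))),([605,-180,85],horiz(az,1,t(15)))],None)
```

```text
rotvec [-5.  -0.1 -0.3] ik True [-0.6, 1.06, 0.44, 2.03, 1.0, -1.14] now [-0.6, 0.89, 0.45, 2.06, 0.95, -1.03]
[[-1.0, -0.0, -0.1, -2, -18, 7, 255], [-1.0, -0.0, -0.0, -2, -18, 7, 255], [-1.0, -0.0, -0.1, -2, -18, 6, 255], [-1.0, -0.0, -0.0, -2, -18, 6, 255], [-1.0, -0.1, -0.1, -2, -19, 6, 255]]
end [ 613.4 -106.2  121.6]
[613, -106, 122] bad 0 maxstep [0.    0.018 0.005 0.006 0.004 0.012] q [-0.6, 1.06, 0.44, 2.03, 1.0, -1.14]
[613, -106, 85] bad 0 maxstep [0.    0.004 0.001 0.005 0.    0.   ] q [-0.6, 1.1, 0.43, 1.98, 1.0, -1.14]
[605, -180, 85] bad 0 maxstep [0.009 0.009 0.021 0.017 0.008 0.008] q [-0.69, 1.18, 0.61, 2.14, 0.92, -1.21]
```

>>> arm_command:
  rows:
    - [[-1,0,-0.1,-2,-18,7,255],[-1,0,0,-2,-18,7,255],[-1,0,-0.1,-2,-18,6,255],[-1,0,0,-2,-18,6,255],[-1,-0.1,-0.1,-2,-19,6,255]]

```text
t: 23.7
ee_pos: [613.8, -106.2, 120.2]
ee_rot: [0.026, 0.031, 0.792, 0.609]
ft_force: [0.6, -3.6, -2.2]
finger_gap: 0.105
```

>>> arm_command:
  rows:
    - [[0,0,0,0,0,0,255],[0,0,0,0,-2,0,255],[0,0,0,0,-2,0,255],[0,0,0,0,0,0,255]]

```text
t: 24.1
ee_pos: [613.9, -107.4, 119.6]
ee_rot: [0.027, 0.03, 0.793, 0.608]
ft_force: [-1.0, 1.4, 1.4]
finger_gap: 0.104
```

Run:
```python
from h import *
s,c,r=st(); print(c,s['ft_force'],s['finger_gap'],s['t'])
m,p,d,W=grab("wrist","w19")
```

```text
[ 613.91058981 -107.3648068   119.57167723] [-0.97606696  1.36834754  1.43605533] 0.10369987123840908 24.1
```

View pics/w19.png

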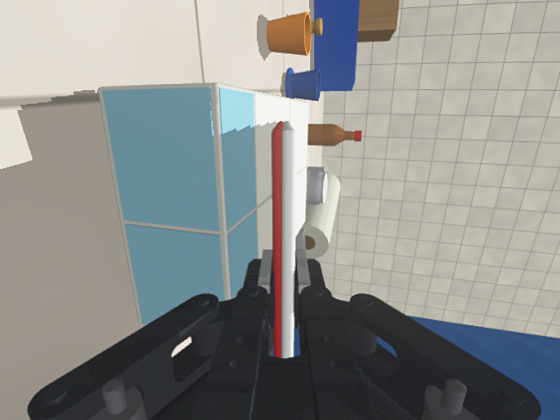

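>>> arm_command:
  rows:
    - [[0,0,0,0,0,0,220],[0,0,0,0,0,0,200],[0,0,0,0,0,0,180],[0,0,0,0,-4,1,165],[0,0,0,0,-5,1,165]]

```text
t: 24.65
ee_pos: [614.0, -108.0, 109.2]
ee_rot: [0.027, 0.03, 0.793, 0.608]
ft_force: [-0.1, -1.5, -1.3]
finger_gap: 0.356
```

>>> arm_command:
  rows:
    - [[0,0,0,0,-5,1,165],[0,0,0,0,-5,1,150],[0,0,0,0,-5,1,130],[0,0,0,0,0,0,64],[0,0,0,0,0,0,64]]

```text
t: 25.15
ee_pos: [613.9, -108.8, 94.1]
ee_rot: [0.026, 0.03, 0.793, 0.608]
ft_force: [-0.2, -0.0, 1.1]
finger_gap: 0.747
```

Run:
```python
from h import *
s,c,r=st(); print(c,s['ft_force'],s['finger_gap'],s['t'])
m,p,d,W=grab("wrist","w20")
m,p,d,W=grab("scene","s20"); cv2.imwrite("pics/s20.png",cv2.resize(p[50:330,80:400,::-1],None,fx=2,fy=2))
```

```text
[ 613.92398535 -108.76339982   94.13636123] [-0.21481933 -0.04472821  1.12413088] 0.747406702539788 25.15
```

View pics/w20.png

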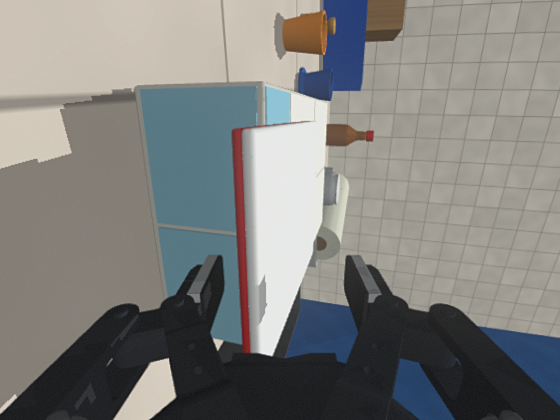

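View pics/s20.png

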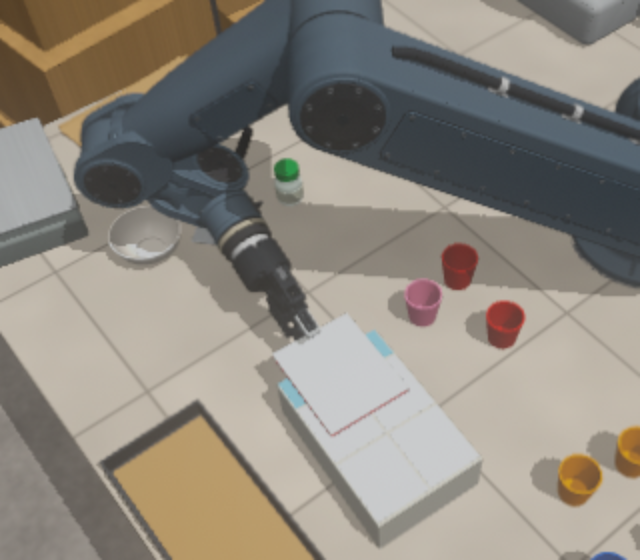

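>>> arm_command:
  rows:
    - [[0,0,0,0,-5,-19,64],[0,0,0,0,-5,-19,64],[0,0,0,0,-4,-19,64],[0,0,0,0,0,-19,64],[0,0,0,0,0,0,64]]

```text
t: 25.75
ee_pos: [607.6, -187.8, 100.7]
ee_rot: [0.028, 0.031, 0.793, 0.608]
ft_force: [0.2, -0.8, 0.3]
finger_gap: 0.749
```

Run:
```python
from h import *
s,c,r=st(); print(c,s['ft_force'],s['finger_gap'],s['t'])
for a in (-4.6,175.4):
    print(a); q=check([([597,-180,240],down(np.radians(a))),([602,-170,110],down(np.radians(a)))],None)
plan([597,-180,240],down(np.radians(175.4)),15,75)
```

```text
[ 607.64555137 -187.83047482  100.72617863] [ 0.17782068 -0.77178017  0.33394528] 0.7488754298337313 25.75
-4.6
[597, -180, 240] bad 0 maxstep [0.07  0.161 0.191 0.254 0.149 0.332] q [-0.29, 0.41, 0.26, 1.42, 0.0, 1.36]
[602, -170, 110] bad 0 maxstep [0.002 0.009 0.029 0.031 0.    0.002] q [-0.28, 0.47, 0.02, 1.12, -0.0, 1.38]
175.4
[597, -180, 240] bad 0 maxstep [0.043 0.103 0.123 0.138 0.1   0.087] q [-0.29, 0.41, 0.26, 1.42, -0.0, -1.78]
[602, -170, 110] bad 0 maxstep [0.002 0.009 0.029 0.031 0.    0.002] q [-0.28, 0.47, 0.02, 1.12, -0.0, -1.77]
rotvec [ 57.7  58.3 -75.6] ik True [-0.29, 0.41, 0.26, 1.42, -0.0, -1.78] now [-0.69, 1.17, 0.65, 2.17, 0.91, -1.22]
[[3.8, 3.9, -5.0, 1, 9, -2, 75], [3.9, 3.9, -5.1, 0, 9, -3, 75], [3.8, 3.9, -5.0, -1, 9, -3, 75], [3.9, 3.9, -5.0, -1, 8, -3, 75], [3.9, 3.8, -5.1, -1, 8, -5, 75]]
[[3.8, 3.9, -5.0, -2, 8, -5, 75], [3.8, 3.9, -5.1, -2, 7, -6, 75], [3.9, 3.9, -5.0, -3, 6, -6, 75], [3.8, 3.9, -5.1, -2, 6, -7, 75], [3.9, 3.9, -5.0, -3, 5, -7, 75]]
[[3.8, 3.9, -5.0, -2, 5, -8, 75], [3.9, 3.9, -5.1, -2, 3, -9, 75], [3.8, 3.9, -5.0, -2, 3, -8, 75], [3.9, 3.9, -5.0, -1, 2, -9, 75], [3.8, 3.8, -5.1, -1, 2, -10, 75]]
end [ 596.6 -180.3  240.5]
```

>>> arm_command:
  rows:
    - [[3.8,3.9,-5.0,1,9,-2,75],[3.9,3.9,-5.1,0,9,-3,75],[3.8,3.9,-5.0,-1,9,-3,75],[3.9,3.9,-5.0,-1,8,-3,75],[3.9,3.8,-5.1,-1,8,-5,75]]

```text
t: 26.25
ee_pos: [604.4, -182.7, 146.7]
ee_rot: [0.02, -0.242, 0.863, 0.443]
ft_force: [-0.3, 0.6, -0.0]
finger_gap: 0.709
```

>>> arm_command:
  rows:
    - [[3.8,3.9,-5.0,-2,8,-5,75],[3.8,3.9,-5.1,-2,7,-6,75],[3.9,3.9,-5.0,-3,6,-6,75],[3.8,3.9,-5.1,-2,6,-7,75],[3.9,3.9,-5.0,-3,5,-7,75]]

```text
t: 26.75
ee_pos: [601.3, -179.3, 193.5]
ee_rot: [0.01, -0.487, 0.842, 0.233]
ft_force: [-0.1, -0.1, 0.7]
finger_gap: 0.707
```

>>> arm_command:
  rows:
    - [[3.8,3.9,-5.0,-2,5,-8,75],[3.9,3.9,-5.1,-2,3,-9,75],[3.8,3.9,-5.0,-2,3,-8,75],[3.9,3.9,-5.0,-1,2,-9,75],[3.8,3.8,-5.1,-1,2,-10,75]]

```text
t: 27.25
ee_pos: [596.9, -177.0, 241.0]
ee_rot: [0.0, -0.681, 0.732, -0.001]
ft_force: [-0.3, 0.7, 0.9]
finger_gap: 0.706
```

>>> arm_command:
  rows:
    - [[0,0,0,0,0,0,75],[0,0,0,0,0,0,75]]

```text
t: 27.45
ee_pos: [596.4, -177.0, 240.9]
ee_rot: [0.001, -0.679, 0.734, 0.001]
ft_force: [-0.2, -0.0, -1.0]
finger_gap: 0.705
```

```bash
cat >> h.py <<'E'
def boardwhite(n,save=None,zl=86.5):
    m,p,d,W=grab(n,save)
    ok=(W[...,2]>zl)&(W[...,2]<97)&(W[...,0]>500)&(W[...,0]<720)&(W[...,1]>-160)&(W[...,1]<180)
    ok=cv2.morphologyEx(ok.astype(np.uint8),cv2.MORPH_OPEN,np.ones((3,3)))
    k,l,stt,_=cv2.connectedComponentsWithStats(ok); i=1+np.argmax(stt[1:,4]); P=W[l==i]
    c=cv2.minAreaRect(P[:,:2].astype(np.float32)); print(n,"board",np.round(c[0]),np.round(c[1]),round(c[2],1),len(P),"z",np.median(P[:,2]).round(1)); print(cv2.boxPoints(c).round().tolist())
E
python3 - <<'E'
from h import *
s,c,r=st(); print(c,s['ft_force'],s['finger_gap'],s['t'])
boardwhite("scene","s21"); boardwhite("top","t21")
plan([602,-163,100],down(np.radians(175.4)),5,75)
E
```

```text
[ 596.43637655 -177.02415687  240.92731929] [-0.20469534 -0.04131923 -0.95927201] 0.7047934392171897 27.45
scene board [608. -57.] [161. 132.] 85.7 2094 z 90.7
[[536.0, -132.0], [668.0, -142.0], [680.0, 19.0], [549.0, 29.0]]
top board [610. -57.] [160. 129.] 85.6 1927 z 90.3
[[539.0, -132.0], [668.0, -142.0], [680.0, 18.0], [551.0, 28.0]]
rotvec [0.2 0.2 0.1] ik True [-0.26, 0.47, -0.0, 1.09, 0.0, -1.75] now [-0.29, 0.41, 0.26, 1.42, 0.0, -1.78]
[[0.0, 0.0, 0.0, -3, -1, 28, 75], [0.1, 0.1, 0.0, -3, -1, 28, 75], [0.0, 0.0, 0.0, -3, -1, 28, 75], [0.1, 0.0, 0.1, -3, 0, 28, 75], [0.0, 0.1, -0.0, -3, -1, 27, 75]]
end [ 601.8 -163.2  100.4]
```

View pics/s21.png

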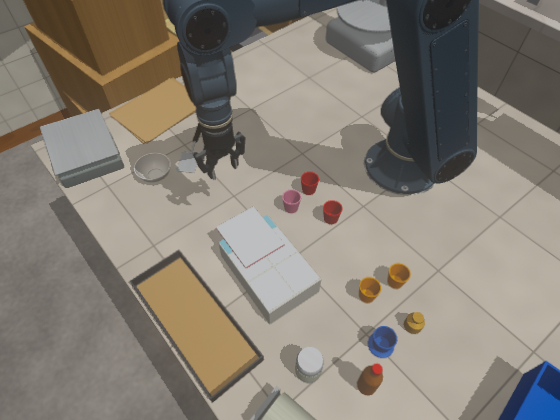

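>>> arm_command:
  rows:
    - [[0,0,0,-2,-1,30,75],[0,0,0,-2,-1,30,75],[0,0,0,-2,-1,30,75],[0,0,0,-2,-1,30,75],[0,0,0,-2,-1,30,75]]

```text
t: 28.05
ee_pos: [602.2, -168.9, 87.3]
ee_rot: [-0.0, -0.678, 0.735, 0.003]
ft_force: [0.4, -0.0, 0.1]
finger_gap: 0.704
```

>>> arm_command:
  rows:
    - [[0,0,0,0,0,6,75],[0,0,0,0,0,0,75]]

```text
t: 28.25
ee_pos: [601.7, -168.6, 82.4]
ee_rot: [-0.001, -0.679, 0.734, 0.003]
ft_force: [-0.0, 0.3, 0.5]
finger_gap: 0.709
```

>>> arm_command:
  rows:
    - [[0,0,0,-8,0,0,75],[0,0,0,-10,0,0,75],[0,0,0,-12,0,0,75],[0,0,0,-12,0,0,75],[0,0,0,-12,0,0,75]]

```text
t: 28.75
ee_pos: [606.9, -113.2, 85.0]
ee_rot: [0.0, -0.679, 0.734, 0.001]
ft_force: [0.3, -2.7, 2.9]
finger_gap: 0.706
```

>>> arm_command:
  rows:
    - [[0,0,0,-12,0,0,75],[0,0,0,-12,0,0,75],[0,0,0,-12,0,0,75],[0,0,0,-10,0,0,75],[0,0,0,0,0,0,75]]

```text
t: 29.25
ee_pos: [610.7, -66.7, 84.9]
ee_rot: [0.001, -0.68, 0.734, 0.001]
ft_force: [0.0, 1.5, 6.8]
finger_gap: 0.707
```

Run:
```python
from h import *
s,c,r=st(); print(c,s['ft_force'],s['finger_gap'],s['t'])
boardwhite("scene","s22")
```

```text
[610.71810941 -66.74289496  84.94114778] [0.04493635 1.54801225 6.79493652] 0.7070550891443288 29.25
scene board [610. -37.] [123. 130.] 85.5 1364 z 90.7
[[540.0, -93.0], [670.0, -104.0], [680.0, 19.0], [550.0, 29.0]]
```

Run:
```python
from h import *
m,p,d,W=grab("wrist","w22")
m,p,d,W=grab("scene"); cv2.imwrite("pics/s22.png",cv2.resize(p[130:330,160:400,::-1],None,fx=3,fy=3))
```

```text
(no output)
```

View pics/s22.png

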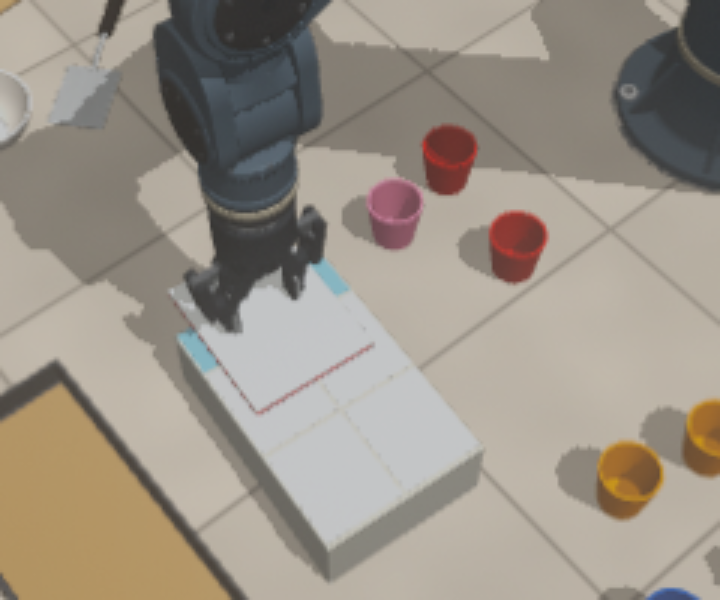

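View pics/w22.png

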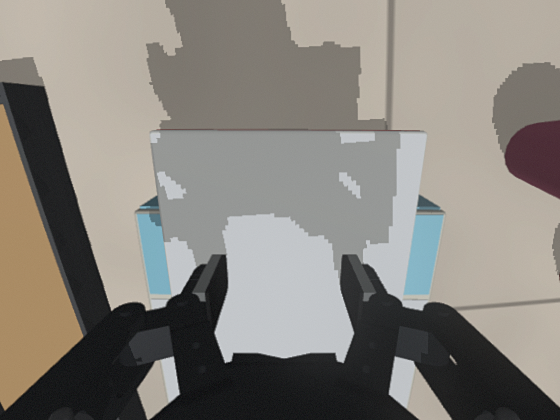

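>>> arm_command:
  rows:
    - [[0,0,0,0,0,-15,75],[0,0,0,33,0,0,75],[0,0,0,33,0,0,75],[0,0,0,33,0,0,75],[0,0,0,0,0,15,75]]

```text
t: 29.9
ee_pos: [603.3, -170.2, 85.4]
ee_rot: [0.001, -0.678, 0.735, -0.0]
ft_force: [1.0, 0.7, 0.3]
finger_gap: 0.706
```

>>> arm_command:
  rows:
    - [[0,0,0,0,0,4,75],[0,0,0,0,0,0,75]]

```text
t: 30.1
ee_pos: [601.7, -166.3, 79.2]
ee_rot: [-0.0, -0.679, 0.734, 0.002]
ft_force: [0.6, 0.9, -0.5]
finger_gap: 0.706
```

Run:
```python
from h import *
s,c,r=st(); print(c,s['ft_force'],s['finger_gap'],s['t'])
boardwhite("scene","s23")
```

```text
[ 601.6911391  -166.31487695   79.1874073 ] [ 0.6311163   0.89436619 -0.50282621] 0.7055105009490475 30.1
scene board [609. -57.] [161. 131.] 85.7 2091 z 90.6
[[537.0, -133.0], [668.0, -143.0], [680.0, 18.0], [550.0, 28.0]]
```

>>> arm_command:
  rows:
    - [[0,0,0,0,0,2,75],[0,0,0,-8,0,0,75],[0,0,0,-10,0,0,75],[0,0,0,-10,0,0,75],[0,0,0,0,0,0,75]]

```text
t: 30.65
ee_pos: [604.8, -137.5, 78.4]
ee_rot: [0.0, -0.68, 0.733, 0.001]
ft_force: [0.2, -0.1, 0.2]
finger_gap: 0.712
```

Run:
```python
from h import *
s,c,r=st(); print(c,s['ft_force'],s['finger_gap'],s['t'])
boardwhite("scene","s23")
```

```text
[ 604.79584737 -137.54729065   78.42856259] [ 0.23544099 -0.10569117  0.21506438] 0.7116593633116083 30.65
scene board [610. -44.] [164. 130.] 85.8 2100 z 90.6
[[539.0, -121.0], [669.0, -131.0], [681.0, 33.0], [551.0, 42.0]]
```

>>> arm_command:
  rows:
    - [[0,0,0,-10,0,0,75],[0,0,0,-10,0,0,75],[0,0,0,-10,0,0,75],[0,0,0,-10,0,0,75],[0,0,0,-10,0,0,75]]

```text
t: 31.2
ee_pos: [608.5, -88.7, 78.3]
ee_rot: [-0.0, -0.679, 0.734, 0.001]
ft_force: [-0.0, -2.7, 0.9]
finger_gap: 0.705
```

>>> arm_command:
  rows:
    - [[0,0,0,-10,0,0,75],[0,0,0,-8,0,0,75],[0,0,0,-8,0,0,75],[0,0,0,0,0,0,75],[0,0,0,8,0,0,75]]

```text
t: 31.7
ee_pos: [609.8, -70.8, 78.2]
ee_rot: [0.0, -0.68, 0.733, 0.001]
ft_force: [0.4, -0.1, 0.3]
finger_gap: 0.705
```

>>> arm_command:
  rows:
    - [[0,0,0,8,0,-20,75],[0,0,0,0,0,-40,0],[0,0,0,0,0,-40,0],[0,0,0,0,0,-40,0],[0,0,0,0,0,0,0]]

```text
t: 32.2
ee_pos: [611.7, -81.0, 224.0]
ee_rot: [0.003, -0.679, 0.734, -0.002]
ft_force: [0.6, -0.0, -0.4]
finger_gap: 0.997
```

Run:
```python
from h import *
s,c,r=st(); print(c,s['ft_force'],s['finger_gap'],s['t'])
boardwhite("scene","s24"); boardwhite("top")
```

```text
[611.68161707 -81.0359208  224.04284835] [ 0.56153049 -0.03089777 -0.37684147] 0.9973692182190963 32.2
scene board [615.  30.] [162. 131.] 85.4 2291 z 90.7
[[543.0, -46.0], [674.0, -57.0], [687.0, 105.0], [556.0, 116.0]]
top board [620.  73.] [ 75. 130.] 86.1 933 z 90.8
[[552.0, 40.0], [682.0, 31.0], [687.0, 106.0], [557.0, 115.0]]
```

View pics/s24.png

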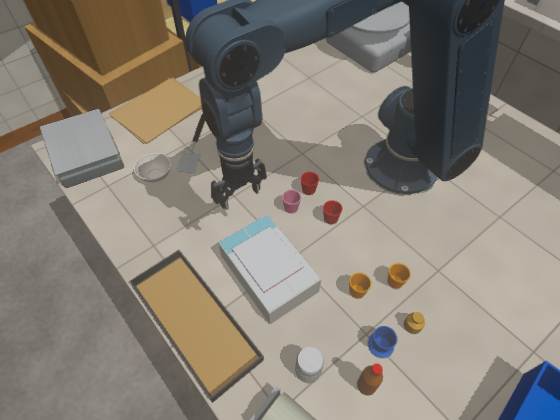

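```bash
cat >> h.py <<'E'
def pots(n,save=None,names=("bluepot","pot1"),minconf=.4):
    m,p,d,W=grab(n,save)
    for nm in names:
        for o in outline_of(n,nm):
            if o['conf']<minconf: continue
            P=W[o['pixels']]; P=P[~np.isnan(P[:,0])]
            if len(P)<20: continue
            z=np.percentile(P[:,2],97); t=P[abs(P[:,2]-z)<5]
            (cx,cy),rad=cv2.minEnclosingCircle(t[:,:2].astype(np.float32))
            col=p[o['pixels']].mean(0).round()
            print(n,nm,round(o['conf'],2),np.round(o['pixel']),"z",round(z),"c",round(cx),round(cy),"r",round(rad),"rgb",col)
E
python3 - <<'E'
from h import *
pots("scene"); pots("top")
plan([519,385,170],down(np.radians(100)),12,0)
E
```

```text
scene bluepot 0.87 [380. 342.] z 62 c 519 384 r 30 rgb [ 67.  83. 123.]
scene pot1 0.92 [291. 202.] z 63 c 412 -104 r 31 rgb [143.  93. 106.]
scene pot1 0.9 [394. 277.] z 62 c 353 287 r 31 rgb [142. 102.  55.]
scene pot1 0.86 [359. 284.] z 62 c 457 239 r 32 rgb [147. 107.  57.]
scene pot1 0.75 [330. 210.] z 62 c 343 9 r 30 rgb [128.  62.  56.]
scene pot1 0.61 [311. 182.] z 62 c 319 -123 r 31 rgb [125.  57.  52.]
top bluepot 0.95 [145. 201.] z 62 c 518 383 r 29 rgb [47. 57. 91.]
top pot1 0.59 [174. 253.] z 63 c 351 287 r 29 rgb [116.  75.  34.]
top pot1 0.51 [189. 219.] z 63 c 457 240 r 30 rgb [126.  83.  39.]
rotvec [ 0.2 -0.1 75.6] ik True [0.64, 0.47, 0.18, 1.28, -0.0, 0.46] now [-0.13, 0.4, 0.19, 1.36, 0.0, -1.62]
[[0.0, -0.0, 6.3, -38, 10, 4, 0], [0.0, -0.0, 6.3, -37, 15, 4, 0], [0.1, -0.0, 6.3, -34, 18, 4, 0], [-0.0, -0.0, 6.3, -33, 23, 4, 0], [-0.0, -0.0, 6.3, -30, 25, 4, 0]]
[[0.0, -0.0, 6.3, -27, 29, 4, 0], [0.0, -0.0, 6.3, -24, 32, 4, 0], [0.0, -0.0, 6.3, -20, 34, 4, 0], [0.1, -0.1, 6.3, -16, 36, 4, 0], [-0.0, 0.0, 6.3, -12, 37, 4, 0]]
[[0.0, 0.0, 6.3, -8, 39, 4, 0], [0.0, 0.0, 6.3, -4, 39, 4, 0]]
end [519.5 385.  169.9]
```

>>> arm_command:
  rows:
    - [[0,0,6.3,-38,10,4,0],[0,0,6.3,-37,15,4,0],[0,0,6.3,-34,18,4,0],[0,0,6.3,-33,23,4,0],[0,0,6.3,-30,25,4,0]]

```text
t: 33.1
ee_pos: [571.6, 115.1, 198.0]
ee_rot: [-0.001, -0.452, 0.892, 0.001]
ft_force: [0.8, 0.6, 0.6]
finger_gap: 1.003
```

>>> arm_command:
  rows:
    - [[0,0,6.3,-27,29,4,0],[0,0,6.3,-24,32,4,0],[0,0,6.3,-20,34,4,0],[0,0,6.3,-16,36,4,0],[0,0,6.3,-12,37,4,0]]

```text
t: 33.6
ee_pos: [533.9, 308.9, 178.3]
ee_rot: [-0.001, -0.193, 0.981, 0.001]
ft_force: [0.5, 0.4, 0.1]
finger_gap: 1.002
```

>>> arm_command:
  rows:
    - [[0,0,6.3,-8,39,4,0],[0,0,6.3,-4,39,4,0],[0,0,0,0,0,0,0],[0,0,0,0,0,0,0]]

```text
t: 34.0
ee_pos: [519.3, 385.6, 170.1]
ee_rot: [-0.001, -0.088, 0.996, 0.0]
ft_force: [0.2, -0.4, 0.7]
finger_gap: 0.996
```

Run:
```python
from h import *
s,c,r=st(); print(c,s['t'],s['qpos'].round(2))
pots("wrist","w25")
plan([519,385,32],down(np.radians(100)),5,0)
```

```text
[519.26086634 385.5876985  170.13292091] 34.0 [0.64 0.47 0.18 1.28 0.   0.46]
wrist bluepot 0.61 [307. 306.] z 123 c 619 429 r 9 rgb [93. 67. 47.]
wrist bluepot 0.58 [280. 194.] z 59 c 517 383 r 30 rgb [ 53.  73. 119.]
wrist pot1 0.97 [125. 101.] z 59 c 456 238 r 30 rgb [141.  94.  44.]
wrist pot1 0.92 [200.   8.] z 59 c 371 289 r 21 rgb [135.  96.  50.]
rotvec [ 0.1 -0.1 -0. ] ik True [0.64, 0.56, -0.04, 0.97, 0.0, 0.46] now [0.63, 0.47, 0.18, 1.28, 0.0, 0.46]
[[0.0, -0.0, -0.0, 0, 0, 28, 0], [0.0, -0.0, -0.0, 0, 0, 28, 0], [0.0, -0.1, -0.0, 0, 1, 27, 0], [0.1, 0.0, -0.0, 1, 0, 28, 0], [-0.0, 0.0, -0.0, 0, 0, 28, 0]]
end [518.9 384.9  32.1]
```

View pics/w25.png

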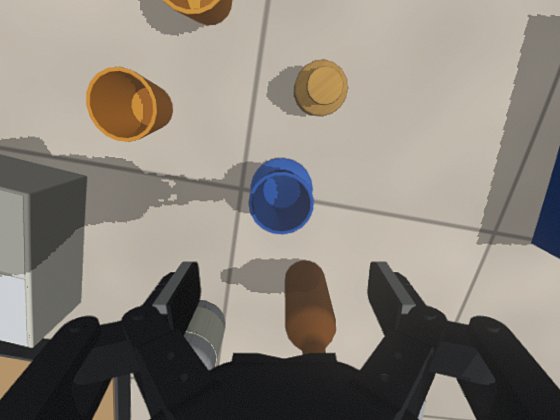

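>>> arm_command:
  rows:
    - [[0,0,0,1,1,35,0],[0,0,0,0,0,35,0],[0,0,0,0,0,35,0],[0,0,0,0,0,35,0],[0,0,0,0,0,8,0]]

```text
t: 34.65
ee_pos: [517.1, 383.3, 19.7]
ee_rot: [-0.003, -0.086, 0.996, -0.001]
ft_force: [-0.3, -0.4, -1.0]
finger_gap: 0.999
```

>>> arm_command:
  rows:
    - [[0,0,0,0,0,0,0],[0,0,0,0,0,0,255],[0,0,0,0,0,0,255],[0,0,0,0,0,0,255],[0,0,0,0,0,0,255]]

```text
t: 35.15
ee_pos: [520.0, 386.1, 26.1]
ee_rot: [0.001, -0.087, 0.996, 0.001]
ft_force: [0.0, -4.8, 11.1]
finger_gap: 0.669
```

>>> arm_command:
  rows:
    - [[0,0,0,0,0,-5,255],[0,0,0,0,0,-25,255],[0,0,0,0,0,-40,255],[0,0,0,0,0,-40,255],[0,0,0,0,0,-30,255]]

```text
t: 35.65
ee_pos: [519.1, 386.4, 166.5]
ee_rot: [0.0, -0.087, 0.996, 0.002]
ft_force: [0.9, 0.6, -4.8]
finger_gap: 0.666
```

Run:
```python
from h import *
s,c,r=st(); print(c,s['t'],s['finger_gap'],s['ft_force'])
m,p,d,W=grab("wrist","w26")
plan([615,32,160],r,10,255)
```

```text
[519.07477005 386.36215896 166.54395448] 35.65 0.6662867056400986 [ 0.92020199  0.56409409 -4.81876886]
rotvec [0.2 0.3 0. ] ik True [0.05, 0.42, 0.07, 1.22, 0.0, -0.12] now [0.64, 0.47, 0.18, 1.27, 0.0, 0.46]
[[0.0, 0.0, 0.0, -3, -37, 1, 255], [0.0, 0.1, 0.0, -3, -36, 1, 255], [0.0, -0.0, 0.0, -3, -37, 1, 255], [0.1, 0.0, 0.0, -4, -37, 1, 255], [-0.0, 0.1, 0.0, -3, -36, 1, 255]]
[[-0.0, -0.0, 0.0, -3, -37, 1, 255], [0.0, 0.0, 0.0, -3, -37, 1, 255], [0.0, 0.1, 0.0, -3, -36, 1, 255], [0.0, -0.0, 0.0, -3, -37, 1, 255], [0.1, 0.0, 0.0, -3, -36, 1, 255]]
end [614.5  32.4 159.7]
```

View pics/w26.png

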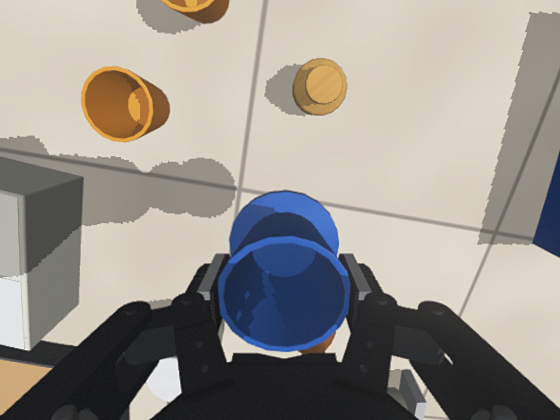

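>>> arm_command:
  rows:
    - [[0,0,0,-3,-37,0,255],[0,0,0,-3,-37,0,255],[0,0,0,-3,-37,0,255],[0,0,0,-3,-37,0,255],[0,0,0,-3,-36,0,255]]

```text
t: 36.2
ee_pos: [565.4, 206.0, 163.0]
ee_rot: [-0.001, -0.087, 0.996, 0.001]
ft_force: [0.4, 0.3, -4.0]
finger_gap: 0.666
```

>>> arm_command:
  rows:
    - [[0,0,0,-3,-37,0,255],[0,0,0,-3,-37,0,255],[0,0,0,-3,-37,0,255],[0,0,0,-3,-37,0,255],[0,0,0,-3,-34,0,255]]

```text
t: 36.7
ee_pos: [611.7, 29.1, 162.7]
ee_rot: [-0.001, -0.087, 0.996, 0.001]
ft_force: [-0.7, 0.4, -4.2]
finger_gap: 0.67
```

>>> arm_command:
  rows:
    - [[0,0,0,0,0,20,255],[0,0,0,0,0,15,255],[0,0,0,0,0,6,255],[0,0,0,0,0,0,255]]

```text
t: 37.1
ee_pos: [610.9, 30.8, 120.8]
ee_rot: [-0.002, -0.087, 0.996, 0.001]
ft_force: [-0.0, 0.3, -3.3]
finger_gap: 0.672
```

Run:
```python
from h import *
s,c,r=st(); print(c,s['t'],s['finger_gap'],s['ft_force'])
m,p,d,W=grab("scene"); cv2.imwrite("pics/s27.png",cv2.resize(p[130:330,160:400,::-1],None,fx=3,fy=3))
# foot: blue pixels lowest z
hsv=cv2.cvtColor(p,cv2.COLOR_RGB2HSV).astype(int)
ok=(hsv[...,0]>105)&(hsv[...,0]<125)&(hsv[...,1]>130)&(W[...,0]>560)&(W[...,0]<670)&(W[...,2]>85)
P=W[ok]; print(len(P),np.percentile(P,[1,50,99],axis=0).round())
```

```text
[610.90925478  30.83295196 120.77545298] 37.1 0.6717441480455104 [-0.03861245  0.30312723 -3.29420789]
126 [[595.  13.  97.]
 [628.  46. 102.]
 [640.  64. 157.]]
```

View pics/s27.png

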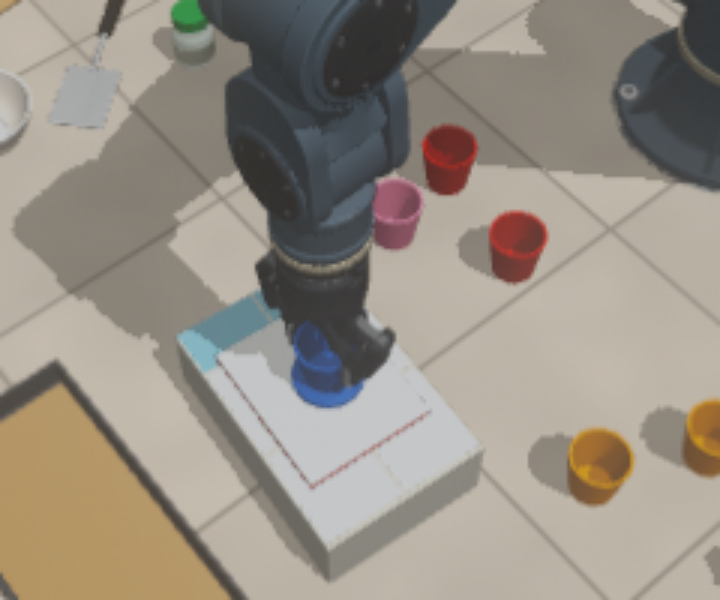

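>>> arm_command:
  rows:
    - [[0,0,0,0,0,1.5,255],[0,0,0,0,0,1.5,255],[0,0,0,0,0,1,255],[0,0,0,0,0,0,255]]

```text
t: 37.55
ee_pos: [611.6, 30.8, 117.6]
ee_rot: [-0.001, -0.087, 0.996, 0.001]
ft_force: [-0.5, 0.1, -4.2]
finger_gap: 0.666
```

>>> arm_command:
  rows:
    - [[0,0,0,0,0,1.5,255],[0,0,0,0,0,1.5,255],[0,0,0,0,0,0,255]]

```text
t: 37.85
ee_pos: [611.8, 30.7, 116.2]
ee_rot: [0.0, -0.087, 0.996, 0.001]
ft_force: [-5.4, 0.7, 9.2]
finger_gap: 0.664
```

Contact. I'm releasing and raising the arm.

>>> arm_command:
  rows:
    - [[0,0,0,0,0,0,200],[0,0,0,0,0,0,0],[0,0,0,0,0,0,0],[0,0,0,0,0,0,0],[0,0,0,0,0,0,0]]

```text
t: 38.35
ee_pos: [611.7, 30.7, 114.4]
ee_rot: [-0.001, -0.087, 0.996, 0.001]
ft_force: [-1.2, -0.2, -0.2]
finger_gap: 1.0
```

>>> arm_command:
  rows:
    - [[0,0,0,0,0,-15,0],[0,0,0,0,0,-40,0],[0,0,0,0,0,-40,0],[0,0,0,0,0,-25,0],[0,0,0,0,0,0,0]]

```text
t: 38.85
ee_pos: [613.5, 30.6, 238.5]
ee_rot: [0.002, -0.087, 0.996, 0.001]
ft_force: [1.1, 0.2, -0.3]
finger_gap: 1.0
```

Run:
```python
from h import *
s,c,r=st(); print(c,s['t'],s['finger_gap'])
pots("wrist","w28"); pots("scene","s28")
plan([457,240,190],down(np.radians(100)),7,0)
```

```text
[613.50536207  30.55594447 238.46430317] 38.85 0.9996297209319186
wrist bluepot 0.83 [281. 197.] z 149 c 609 31 r 30 rgb [ 57.  77. 120.]
wrist pot1 0.96 [496.  77.] z 59 c 457 238 r 30 rgb [106.  72.  33.]
wrist pot1 0.46 [196.   0.] z 13 c 434 -99 r 6 rgb [109.  91.  91.]
scene bluepot 0.76 [268. 252.] z 152 c 610 31 r 31 rgb [ 71.  91. 133.]
scene pot1 0.89 [396. 275.] z 62 c 353 287 r 31 rgb [145. 105.  57.]
scene pot1 0.89 [290. 201.] z 63 c 414 -102 r 30 rgb [144.  90. 105.]
scene pot1 0.75 [313. 181.] z 62 c 318 -122 r 31 rgb [127.  54.  49.]
scene pot1 0.63 [358. 286.] z 62 c 457 238 r 31 rgb [150. 109.  58.]
rotvec [ 0.1 -0.2 -0. ] ik True [0.48, 0.24, -0.12, 1.21, -0.0, 0.31] now [0.05, 0.39, 0.22, 1.4, 0.0, -0.12]
[[0.0, -0.0, -0.0, 16, 33, 6, 0], [0.0, -0.1, -0.0, 17, 34, 7, 0], [0.1, 0.0, -0.0, 16, 33, 6, 0], [-0.0, -0.0, -0.0, 17, 33, 6, 0], [-0.0, -0.0, -0.0, 17, 33, 6, 0]]
[[0.0, -0.1, -0.0, 16, 34, 6, 0], [0.0, -0.0, -0.0, 17, 33, 7, 0]]
end [456.5 239.9 189.6]
```

View pics/s28.png

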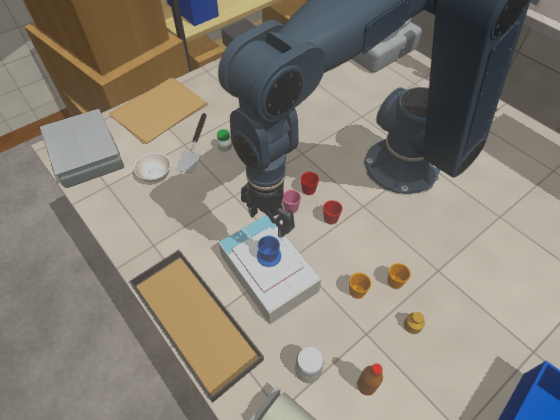

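>>> arm_command:
  rows:
    - [[0,0,0,16,33,6,0],[0,0,0,17,34,7,0],[0,0,0,16,33,6,0],[0,0,0,17,33,6,0],[0,0,0,17,33,6,0]]

```text
t: 39.65
ee_pos: [499.9, 180.5, 202.8]
ee_rot: [-0.001, -0.087, 0.996, 0.001]
ft_force: [0.7, 0.7, 0.3]
finger_gap: 1.0
```

>>> arm_command:
  rows:
    - [[0,0,0,16,34,6,0],[0,0,0,17,33,7,0],[0,0,0,0,0,0,0],[0,0,0,0,0,0,0]]

```text
t: 40.05
ee_pos: [456.5, 240.4, 190.4]
ee_rot: [-0.001, -0.088, 0.996, 0.0]
ft_force: [0.6, -0.0, 0.5]
finger_gap: 1.003
```

Run:
```python
from h import *
pots("wrist","w29")
s,c,r=st()
plan([457,239,31],down(np.radians(100)),5,0)
```

```text
wrist bluepot 0.71 [ 70. 283.] z 90 c 615 42 r 93 rgb [177. 175. 177.]
wrist bluepot 0.59 [ 31. 325.] z 149 c 609 33 r 31 rgb [31. 54. 94.]
wrist pot1 0.8 [354.  93.] z 59 c 351 285 r 29 rgb [133.  93.  50.]
wrist pot1 0.73 [53. 34.] z 59 c 343 9 r 31 rgb [105.  32.  30.]
wrist pot1 0.65 [ 67. 285.] z 90 c 614 43 r 93 rgb [178. 176. 178.]
wrist pot1 0.58 [281. 196.] z 59 c 456 238 r 30 rgb [141.  97.  52.]
rotvec [ 0.1 -0.1 -0.1] ik True [0.48, 0.37, -0.38, 0.82, 0.0, 0.31] now [0.48, 0.24, -0.11, 1.22, 0.0, 0.31]
[[0.0, -0.0, -0.0, 0, 0, 32, 0], [0.0, -0.0, -0.0, 0, 0, 32, 0], [0.1, -0.0, -0.1, 0, 0, 32, 0], [-0.0, -0.1, 0.0, 0, 0, 32, 0], [-0.0, 0.0, -0.0, 1, 0, 32, 0]]
end [456.6 239.3  30.9]
```

>>> arm_command:
  rows:
    - [[0,0,0,0,-1,35,0],[0,0,0,0,-1,40,0],[0,0,0,0,0,40,0],[0,0,0,0,0,30,0],[0,0,0,0,0,14,0]]

```text
t: 40.7
ee_pos: [456.5, 236.5, 29.3]
ee_rot: [-0.002, -0.086, 0.996, 0.0]
ft_force: [0.6, 0.2, -1.0]
finger_gap: 1.003
```

>>> arm_command:
  rows:
    - [[0,0,0,0,0,0,0],[0,0,0,0,0,0,255],[0,0,0,0,0,0,255],[0,0,0,0,0,0,255],[0,0,0,0,0,0,255]]

```text
t: 41.2
ee_pos: [458.6, 238.4, 33.9]
ee_rot: [0.001, -0.087, 0.996, 0.001]
ft_force: [0.4, -1.8, 5.8]
finger_gap: 0.663
```

>>> arm_command:
  rows:
    - [[0,0,0,0,0,-10,255],[0,0,0,0,0,-40,255],[0,0,0,0,0,-45,255],[0,0,0,0,0,-45,255],[0,0,0,0,0,-45,255]]

```text
t: 41.7
ee_pos: [457.3, 237.9, 220.5]
ee_rot: [0.0, -0.087, 0.996, 0.001]
ft_force: [0.7, 0.3, 0.2]
finger_gap: 0.666
```

>>> arm_command:
  rows:
    - [[0,0,0,0,0,-20,255],[0,0,0,0,0,0,255]]

```text
t: 41.9
ee_pos: [459.0, 238.7, 241.8]
ee_rot: [0.003, -0.087, 0.996, 0.002]
ft_force: [0.2, 0.9, 0.1]
finger_gap: 0.664
```

Run:
```python
from h import *
pots("wrist","w30")
pots("scene")
s,c,r=st(); print(c,s['finger_gap'],s['ft_force'],s['t'])
plan([610,31,230],down(np.radians(100)),7,255)
```

```text
wrist bluepot 0.64 [ 68. 299.] z 149 c 608 31 r 31 rgb [ 35.  62. 111.]
wrist bluepot 0.6 [397. 295.] z 49 c 599 432 r 9 rgb [84. 63. 46.]
wrist pot1 0.93 [15. 96.] z 58 c 414 -80 r 18 rgb [114.  70.  83.]
wrist pot1 0.91 [344.  94.] z 59 c 352 285 r 30 rgb [150. 106.  59.]
wrist pot1 0.79 [10. 14.] z 26 c 324 -101 r 11 rgb [92. 30. 29.]
wrist pot1 0.68 [283. 278.] z 267 c 457 239 r 30 rgb [131.  87.  42.]
wrist pot1 0.6 [84. 37.] z 59 c 343 9 r 31 rgb [123.  41.  39.]
scene bluepot 0.96 [269. 253.] z 152 c 610 31 r 31 rgb [ 64.  84. 125.]
scene bluepot 0.71 [266. 263.] z 94 c 616 31 r 99 rgb [177. 178. 179.]
scene pot1 0.98 [373. 249.] z 265 c 458 238 r 29 rgb [122.  83.  40.]
scene pot1 0.88 [311. 181.] z 63 c 319 -121 r 30 rgb [119.  55.  49.]
scene pot1 0.87 [396. 275.] z 62 c 352 287 r 31 rgb [135.  96.  50.]
scene pot1 0.76 [334. 210.] z 63 c 342 10 r 30 rgb [120.  55.  49.]
scene pot1 0.58 [290. 199.] z 62 c 412 -102 r 31 rgb [134.  85.  98.]
[456.9743953  237.62202148 235.91574929] 0.6685955833831247 [-0.20752624  0.59772495 -0.0440118 ] 42.2
rotvec [ 0.1 -0.2 -0. ] ik True [0.05, 0.39, 0.2, 1.38, -0.0, -0.12] now [0.48, 0.22, -0.02, 1.33, 0.0, 0.3]
[[0.0, -0.0, -0.0, -16, -33, 1, 255], [0.0, -0.1, -0.0, -17, -33, 1, 255], [0.0, 0.0, -0.0, -16, -33, 0, 255], [0.0, -0.0, -0.0, -17, -32, 1, 255], [0.1, -0.0, -0.0, -16, -33, 1, 255]]
[[-0.0, -0.1, -0.0, -17, -33, 1, 255], [-0.0, 0.0, -0.0, -16, -33, 1, 255]]
end [610.   31.  229.5]
```

View pics/w30.png

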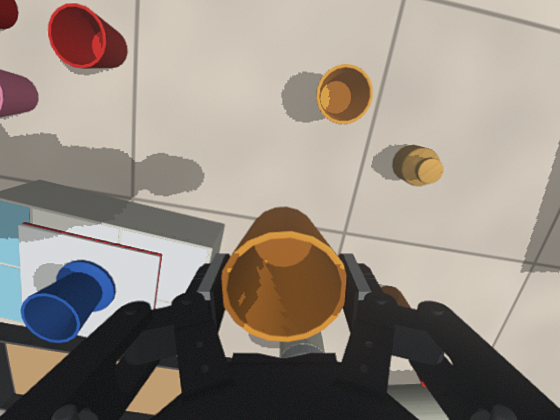

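>>> arm_command:
  rows:
    - [[0,0,0,-16,-33,1,255],[0,0,0,-17,-33,0,255],[0,0,0,-16,-33,1,255],[0,0,0,-17,-32,0,255],[0,0,0,-16,-33,0,255]]

```text
t: 42.7
ee_pos: [567.1, 89.3, 233.6]
ee_rot: [-0.002, -0.087, 0.996, 0.001]
ft_force: [-0.1, 1.3, -0.6]
finger_gap: 0.663
```

>>> arm_command:
  rows:
    - [[0,0,0,-17,-33,1,255],[0,0,0,-16,-33,1,255],[0,0,0,0,0,0,255],[0,0,0,0,0,0,255]]

```text
t: 43.1
ee_pos: [610.4, 30.5, 231.0]
ee_rot: [-0.002, -0.086, 0.996, 0.001]
ft_force: [0.2, 0.0, -0.2]
finger_gap: 0.662
```

Run:
```python
from h import *
pots("wrist","w31")
pots("scene")
s,c,r=st(); print(c,s['finger_gap'],s['ft_force'],s['t'])
plan([609.5,31,195],down(np.radians(100)),2,255)
```

```text
wrist bluepot 0.9 [283. 191.] z 149 c 608 31 r 30 rgb [ 63.  86. 137.]
wrist pot1 0.82 [284. 275.] z 256 c 609 31 r 30 rgb [130.  86.  43.]
wrist pot1 0.8 [542.   6.] z 43 c 375 273 r 7 rgb [85. 56. 26.]
wrist pot1 0.44 [191.   1.] z 28 c 436 -98 r 6 rgb [95. 68. 73.]
wrist pot1 0.4 [255. 175.] z 90 c 615 30 r 101 rgb [203. 206. 207.]
scene bluepot 0.94 [266. 254.] z 151 c 610 32 r 30 rgb [ 74.  92. 132.]
scene pot1 0.91 [313. 180.] z 63 c 319 -121 r 31 rgb [127.  55.  50.]
scene pot1 0.86 [396. 274.] z 62 c 354 285 r 31 rgb [144. 103.  55.]
scene pot1 0.86 [334. 210.] z 62 c 343 10 r 31 rgb [130.  62.  56.]
scene pot1 0.85 [290. 202.] z 62 c 411 -102 r 30 rgb [142.  89. 103.]
scene pot1 0.48 [268. 264.] z 94 c 614 30 r 99 rgb [188. 188. 189.]
[610.21201289  32.17516714 232.68364149] 0.6653060724008054 [ 0.15368956  0.70885278 -0.7870816 ] 43.4
rotvec [ 0.1 -0.1  0. ] ik True [0.05, 0.4, 0.13, 1.3, -0.0, -0.12] now [0.05, 0.39, 0.21, 1.39, 0.0, -0.12]
[[0.1, -0.0, 0.0, 0, -1, 19, 255], [0.0, -0.1, 0.0, 1, 0, 19, 255]]
end [609.4  31.  194.7]
```

View pics/w31.png

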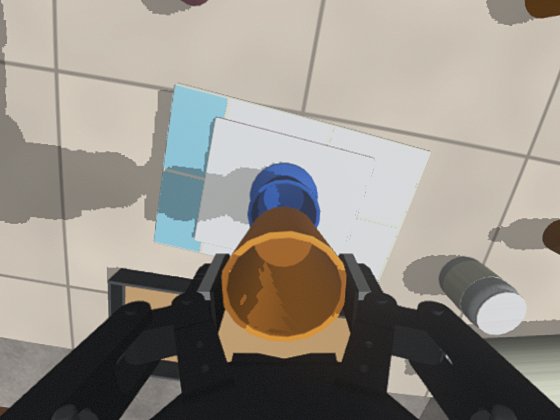

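>>> arm_command:
  rows:
    - [[0,0,0,0,0,20,255],[0,0,0,0,0,20,255],[0,0,0,0,0,15,255],[0,0,0,0,0,8,255],[0,0,0,0,0,0,255]]

```text
t: 43.9
ee_pos: [609.8, 31.8, 168.7]
ee_rot: [-0.002, -0.087, 0.996, 0.001]
ft_force: [-1.0, 0.0, -0.5]
finger_gap: 0.66
```

>>> arm_command:
  rows:
    - [[0,0,0,0,0,2,255],[0,0,0,0,0,2,255],[0,0,0,0,0,0,255]]

```text
t: 44.2
ee_pos: [610.7, 31.5, 165.8]
ee_rot: [-0.0, -0.087, 0.996, 0.001]
ft_force: [0.5, -0.1, 0.4]
finger_gap: 0.665
```

>>> arm_command:
  rows:
    - [[0,0,0,0,0,2,255],[0,0,0,0,0,2,255],[0,0,0,0,0,0,255]]

```text
t: 44.5
ee_pos: [610.3, 31.4, 161.2]
ee_rot: [-0.001, -0.087, 0.996, 0.001]
ft_force: [0.3, -1.1, 0.2]
finger_gap: 0.663
```

>>> arm_command:
  rows:
    - [[0,0,0,0,0,2,255],[0,0,0,0,0,0,255]]

```text
t: 44.7
ee_pos: [610.4, 31.4, 159.2]
ee_rot: [-0.001, -0.087, 0.996, 0.001]
ft_force: [-0.1, 0.2, -0.5]
finger_gap: 0.665
```

>>> arm_command:
  rows:
    - [[0,0,0,0,0,1.5,255],[0,0,0,0,0,0,255]]

```text
t: 44.9
ee_pos: [610.5, 31.4, 157.8]
ee_rot: [-0.001, -0.087, 0.996, 0.001]
ft_force: [-0.3, 0.1, -0.3]
finger_gap: 0.666
```

>>> arm_command:
  rows:
    - [[0,0,0,0,0,1.5,255],[0,0,0,0,0,0,255]]

```text
t: 45.1
ee_pos: [610.6, 31.3, 156.4]
ee_rot: [-0.001, -0.087, 0.996, 0.001]
ft_force: [0.9, -0.1, -0.3]
finger_gap: 0.667
```

>>> arm_command:
  rows:
    - [[0,0,0,0,0,1,255],[0,0,0,0,0,0,255]]

```text
t: 45.3
ee_pos: [610.6, 31.2, 155.5]
ee_rot: [-0.001, -0.087, 0.996, 0.001]
ft_force: [0.6, -0.7, -0.4]
finger_gap: 0.665
```

>>> arm_command:
  rows:
    - [[0,0,0,0,0,1,255],[0,0,0,0,0,0,255]]

```text
t: 45.5
ee_pos: [610.7, 31.2, 154.6]
ee_rot: [-0.0, -0.087, 0.996, 0.001]
ft_force: [2.0, -1.8, 1.5]
finger_gap: 0.659
```

>>> arm_command:
  rows:
    - [[0,0,0,0,0,1,255],[0,0,0,0,0,0,255]]

```text
t: 45.7
ee_pos: [610.8, 31.2, 154.1]
ee_rot: [-0.0, -0.087, 0.996, 0.001]
ft_force: [0.4, -2.5, 5.4]
finger_gap: 0.664
```

>>> arm_command:
  rows:
    - [[0,0,0,0,0,0.5,255],[0,0,0,0,0,0,255]]

```text
t: 45.9
ee_pos: [610.9, 31.2, 154.0]
ee_rot: [0.0, -0.087, 0.996, 0.001]
ft_force: [0.1, -2.8, 7.5]
finger_gap: 0.663
```

>>> arm_command:
  rows:
    - [[0,0,0,0,0,0.5,255],[0,0,0,0,0,0,200],[0,0,0,0,0,0,100],[0,0,0,0,0,0,0],[0,0,0,0,0,0,0]]

```text
t: 46.4
ee_pos: [610.2, 31.7, 152.2]
ee_rot: [-0.001, -0.087, 0.996, 0.001]
ft_force: [0.0, -0.2, 0.1]
finger_gap: 0.971
```

>>> arm_command:
  rows:
    - [[0,0,0,0,0,0,0],[0,0,0,0,0,-10,0],[0,0,0,0,0,-30,0],[0,0,0,0,0,-40,0],[0,0,0,0,0,0,0]]

```text
t: 46.9
ee_pos: [612.7, 31.5, 238.3]
ee_rot: [0.003, -0.087, 0.996, 0.001]
ft_force: [1.9, 0.3, -0.6]
finger_gap: 0.999
```

Run:
```python
from h import *
pots("wrist","w32")
pots("scene","s32")
s,c,r=st(); print(c,s['finger_gap'],s['ft_force'],s['t'])
plan([353,286,200],down(np.radians(100)),9,0)
```

```text
wrist bluepot 0.74 [260. 164.] z 90 c 615 30 r 100 rgb [189. 192. 195.]
wrist pot1 0.92 [538.   4.] z 44 c 377 276 r 6 rgb [79. 53. 26.]
wrist pot1 0.72 [282. 216.] z 180 c 609 31 r 30 rgb [135.  94.  54.]
scene bluepot 0.6 [311. 366.] z 93 c 709 311 r 30 rgb [167. 167. 165.]
scene bluepot 0.55 [267. 257.] z 151 c 615 36 r 27 rgb [ 78.  97. 137.]
scene pot1 0.82 [396. 274.] z 62 c 353 286 r 32 rgb [147. 108.  61.]
scene pot1 0.58 [270. 243.] z 182 c 609 31 r 30 rgb [144. 103.  56.]
scene pot1 0.56 [292. 197.] z 62 c 411 -102 r 31 rgb [143.  92. 105.]
scene pot1 0.55 [312. 181.] z 63 c 318 -122 r 30 rgb [125.  51.  46.]
scene pot1 0.53 [332. 208.] z 62 c 342 10 r 31 rgb [132.  66.  60.]
[610.01226667  31.29582281 231.36131801] 0.9983911549986129 [-0.20380128  0.44200389 -0.77900803] 47.2
rotvec [ 0.1 -0.2 -0. ] ik True [0.68, 0.13, -0.23, 1.21, -0.0, 0.51] now [0.05, 0.39, 0.21, 1.39, 0.0, -0.12]
[[0.0, -0.0, -0.0, 23, 33, 4, 0], [0.0, -0.0, -0.0, 23, 33, 3, 0], [0.0, -0.1, -0.0, 24, 32, 4, 0], [0.1, 0.0, -0.0, 23, 33, 3, 0], [-0.0, -0.0, -0.0, 23, 33, 4, 0]]
[[-0.0, -0.0, -0.0, 23, 33, 4, 0], [-0.0, -0.0, -0.0, 24, 33, 3, 0], [0.0, -0.1, -0.0, 23, 32, 4, 0], [0.0, 0.0, -0.0, 23, 33, 3, 0]]
end [353.1 285.7 200.1]
```

View pics/w32.png

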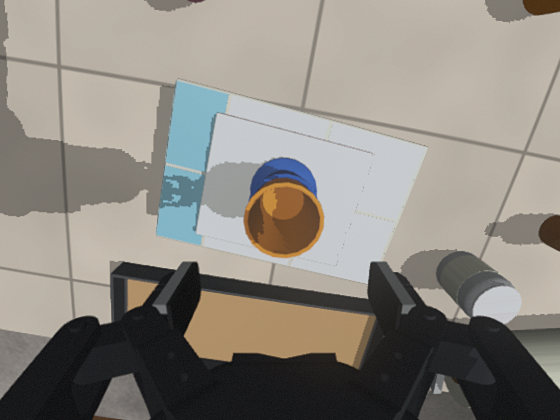

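View pics/s32.png

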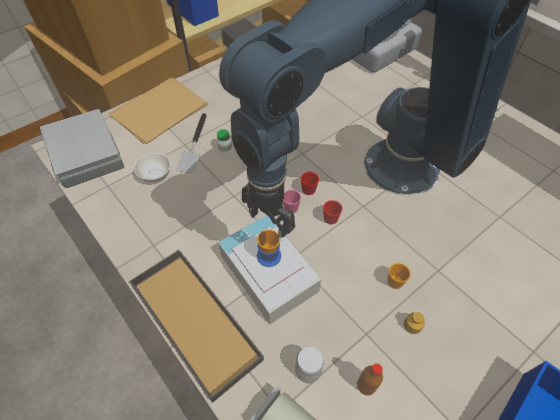

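>>> arm_command:
  rows:
    - [[0,0,0,23,33,4,0],[0,0,0,23,33,3,0],[0,0,0,24,32,4,0],[0,0,0,23,33,3,0],[0,0,0,23,33,4,0]]

```text
t: 47.7
ee_pos: [466.3, 173.4, 214.1]
ee_rot: [-0.001, -0.087, 0.996, 0.001]
ft_force: [0.4, 1.7, 0.3]
finger_gap: 0.998
```

>>> arm_command:
  rows:
    - [[0,0,0,23,33,4,0],[0,0,0,24,33,3,0],[0,0,0,23,32,4,0],[0,0,0,23,33,3,0],[0,0,0,0,0,0,0]]

```text
t: 48.2
ee_pos: [350.3, 287.6, 200.4]
ee_rot: [-0.002, -0.089, 0.996, 0.001]
ft_force: [0.4, -1.3, 0.2]
finger_gap: 1.001
```

>>> arm_command:
  rows:
    - [[0,0,0,0,0,0,0],[0,0,0,0,0,0,0]]

```text
t: 48.4
ee_pos: [354.0, 285.3, 201.0]
ee_rot: [-0.001, -0.087, 0.996, 0.001]
ft_force: [-0.7, -1.0, -0.0]
finger_gap: 0.998
```

Run:
```python
from h import *
pots("wrist","w33")
s,c,r=st(); print(s['t'])
plan([353,286,31],down(np.radians(100)),5,0)
```

```text
wrist bluepot 0.62 [ 11. 366.] z 133 c 583 37 r 4 rgb [29. 50. 90.]
wrist pot1 0.85 [281. 189.] z 59 c 351 285 r 30 rgb [134.  93.  51.]
wrist pot1 0.55 [ 11. 369.] z 133 c 583 37 r 5 rgb [28. 50. 89.]
48.55
rotvec [ 0.1 -0.1 -0.1] ik True [0.68, 0.29, -0.52, 0.77, -0.0, 0.51] now [0.68, 0.13, -0.23, 1.21, 0.0, 0.5]
[[0.0, -0.0, -0.0, 0, 0, 34, 0], [0.0, -0.0, -0.1, 0, 0, 34, 0], [0.1, -0.0, 0.0, 1, 1, 34, 0], [-0.0, -0.1, -0.0, 0, 0, 34, 0], [-0.0, 0.0, -0.0, 0, 0, 34, 0]]
end [353.1 286.   31.2]
```

>>> arm_command:
  rows:
    - [[0,0,0,1,0,40,0],[0,0,0,0,1,40,0],[0,0,0,0,0,40,0],[0,0,0,0,0,34,0],[0,0,0,0,0,15,0]]

```text
t: 49.05
ee_pos: [351.5, 285.0, 29.5]
ee_rot: [-0.002, -0.086, 0.996, -0.0]
ft_force: [0.0, 0.3, 1.0]
finger_gap: 1.0
```

>>> arm_command:
  rows:
    - [[0,0,0,0,0,0,0],[0,0,0,0,0,0,255],[0,0,0,0,0,0,255],[0,0,0,0,0,0,255],[0,0,0,0,0,0,255]]

```text
t: 49.55
ee_pos: [353.5, 287.2, 34.1]
ee_rot: [0.001, -0.087, 0.996, 0.001]
ft_force: [0.1, -2.6, 8.8]
finger_gap: 0.664
```

>>> arm_command:
  rows:
    - [[0,0,0,0,0,-10,255],[0,0,0,0,0,-45,255],[0,0,0,0,0,-48,255],[0,0,0,0,0,-48,255],[0,0,0,0,0,-48,255]]

```text
t: 50.05
ee_pos: [352.3, 286.3, 234.9]
ee_rot: [0.0, -0.087, 0.996, 0.002]
ft_force: [0.9, 0.5, -1.3]
finger_gap: 0.669
```

>>> arm_command:
  rows:
    - [[0,0,0,0,0,-35,255],[0,0,0,0,0,0,255],[0,0,0,0,0,0,255]]

```text
t: 50.35
ee_pos: [352.9, 286.7, 268.0]
ee_rot: [0.001, -0.087, 0.996, 0.002]
ft_force: [0.4, 0.5, -0.5]
finger_gap: 0.659
```

Run:
```python
from h import *
pots("wrist","w34")
s,c,r=st(); print(c,s['finger_gap'],s['ft_force'],s['t'])
plan([610,31,262],down(np.radians(100)),9,255)
```

```text
wrist bluepot 0.56 [ 56. 338.] z 149 c 595 32 r 26 rgb [ 32.  57. 100.]
wrist pot1 0.84 [  9. 166.] z 45 c 414 -81 r 16 rgb [78. 48. 57.]
wrist pot1 0.66 [282. 278.] z 294 c 350 288 r 31 rgb [127.  84.  41.]
wrist pot1 0.65 [ 61. 130.] z 59 c 342 9 r 30 rgb [109.  31.  29.]
wrist pot1 0.57 [ 21. 375.] z 180 c 608 32 r 31 rgb [121.  78.  34.]
wrist pot1 0.41 [  3. 101.] z 10 c 319 -103 r 12 rgb [96. 38. 36.]
[352.08973153 286.04227857 265.56962464] 0.6645386145300379 [-0.26519488 -0.21595689 -0.09291507] 50.5
rotvec [ 0.1 -0.2 -0. ] ik True [0.05, 0.38, 0.27, 1.46, 0.0, -0.12] now [0.68, 0.11, -0.09, 1.38, 0.0, 0.51]
[[0.0, -0.0, -0.0, -23, -33, 0, 255], [0.0, -0.0, -0.0, -24, -33, 1, 255], [0.0, -0.1, -0.0, -23, -33, 0, 255], [0.0, 0.0, -0.0, -23, -32, 0, 255], [0.0, 0.0, -0.0, -24, -33, 1, 255]]
[[0.0, -0.0, -0.0, -23, -33, 0, 255], [0.1, -0.0, -0.0, -23, -33, 0, 255], [-0.0, -0.0, -0.0, -24, -33, 1, 255], [-0.0, -0.1, -0.0, -23, -33, 0, 255]]
end [610.1  30.8 262. ]
```

View pics/w34.png

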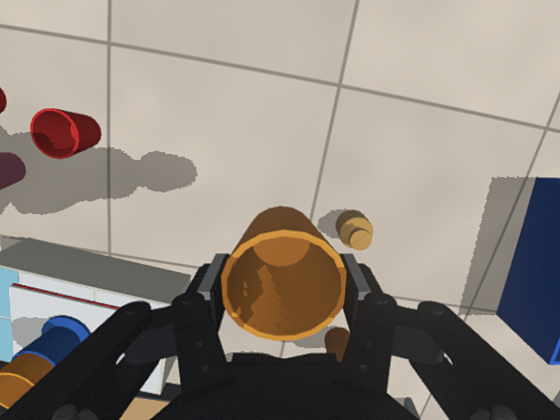

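>>> arm_command:
  rows:
    - [[0,0,0,-23,-33,0,255],[0,0,0,-24,-33,0,255],[0,0,0,-23,-33,0,255],[0,0,0,-23,-32,0,255],[0,0,0,-24,-33,0,255]]

```text
t: 51.0
ee_pos: [496.6, 143.7, 264.7]
ee_rot: [-0.002, -0.087, 0.996, 0.001]
ft_force: [-0.3, 0.3, -0.9]
finger_gap: 0.666
```

>>> arm_command:
  rows:
    - [[0,0,0,-23,-33,0,255],[0,0,0,-23,-33,0,255],[0,0,0,-24,-33,0,255],[0,0,0,-23,-33,0,255],[0,0,0,0,0,0,255]]

```text
t: 51.5
ee_pos: [612.8, 27.9, 262.8]
ee_rot: [-0.002, -0.085, 0.996, 0.0]
ft_force: [1.2, 0.3, -1.0]
finger_gap: 0.665
```

>>> arm_command:
  rows:
    - [[0,0,0,0,0,0,255],[0,0,0,0,0,0,255]]

```text
t: 51.7
ee_pos: [609.8, 31.7, 264.7]
ee_rot: [-0.002, -0.087, 0.996, 0.001]
ft_force: [0.2, 0.3, -0.7]
finger_gap: 0.664
```

Run:
```python
from h import *
pots("wrist","w35"); pots("scene")
s,c,r=st(); print(c,s['finger_gap'],s['ft_force'],s['t'])
plan([609.5,31,200],down(np.radians(100)),3,255)
```

```text
wrist pot1 0.91 [200.   7.] z 59 c 435 -98 r 16 rgb [126.  86.  98.]
wrist pot1 0.76 [279. 276.] z 291 c 608 32 r 30 rgb [129.  86.  42.]
wrist pot1 0.7 [284. 198.] z 180 c 608 31 r 29 rgb [156. 108.  60.]
scene bluepot 0.53 [268. 258.] z 152 c 616 38 r 27 rgb [ 76.  94. 134.]
scene pot1 0.84 [268. 241.] z 183 c 610 33 r 30 rgb [146. 102.  52.]
scene pot1 0.65 [333. 210.] z 63 c 342 10 r 30 rgb [131.  64.  58.]
scene pot1 0.63 [291. 198.] z 63 c 411 -102 r 31 rgb [148.  92. 107.]
scene pot1 0.61 [262. 220.] z 294 c 611 33 r 30 rgb [127.  88.  46.]
scene pot1 0.55 [310. 180.] z 62 c 319 -121 r 30 rgb [124.  51.  45.]
[610.30938942  31.89486962 265.84065663] 0.6644927169530016 [0.33022103 0.03480754 0.15089257] 52.0
rotvec [ 0.1 -0.   0. ] ik True [0.05, 0.4, 0.14, 1.31, -0.0, -0.12] now [0.05, 0.38, 0.29, 1.47, 0.0, -0.12]
[[0.0, -0.0, 0.0, 0, 0, 22, 255], [0.1, -0.0, 0.0, 1, -1, 22, 255], [0.0, -0.0, 0.0, 0, 0, 22, 255]]
end [609.4  30.8 199.8]
```

View pics/w35.png

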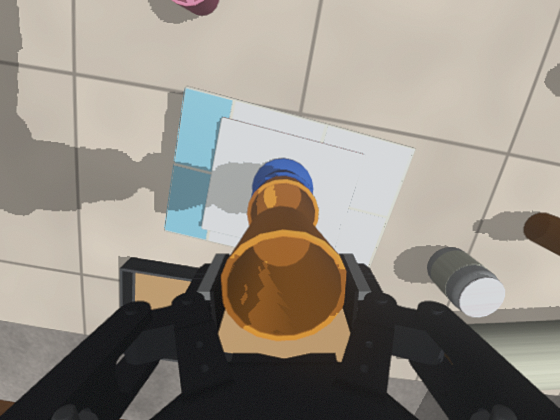

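>>> arm_command:
  rows:
    - [[0,0,0,0,0,20,255],[0,0,0,0,0,20,255],[0,0,0,0,0,18,255],[0,0,0,0,0,10,255],[0,0,0,0,0,0,255]]

```text
t: 52.5
ee_pos: [609.8, 31.5, 196.4]
ee_rot: [-0.002, -0.087, 0.996, 0.001]
ft_force: [0.0, -0.1, -0.5]
finger_gap: 0.667
```

>>> arm_command:
  rows:
    - [[0,0,0,0,0,2,255],[0,0,0,0,0,2,255],[0,0,0,0,0,2,255],[0,0,0,0,0,0,255]]

```text
t: 52.9
ee_pos: [610.7, 31.4, 191.6]
ee_rot: [-0.001, -0.087, 0.996, 0.001]
ft_force: [0.6, 0.5, -0.6]
finger_gap: 0.663
```

>>> arm_command:
  rows:
    - [[0,0,0,0,0,2,255],[0,0,0,0,0,0,255]]

```text
t: 53.1
ee_pos: [610.6, 31.5, 189.4]
ee_rot: [-0.001, -0.087, 0.996, 0.001]
ft_force: [0.5, 0.9, 0.3]
finger_gap: 0.661
```

>>> arm_command:
  rows:
    - [[0,0,0,0,0,2,255],[0,0,0,0,0,0,255]]

```text
t: 53.3
ee_pos: [610.6, 31.6, 187.4]
ee_rot: [-0.001, -0.087, 0.996, 0.001]
ft_force: [0.6, 1.6, -0.7]
finger_gap: 0.664
```

>>> arm_command:
  rows:
    - [[0,0,0,0,0,1,255],[0,0,0,0,0,0,255]]

```text
t: 53.5
ee_pos: [610.7, 31.6, 186.6]
ee_rot: [-0.0, -0.087, 0.996, 0.001]
ft_force: [-0.3, 2.8, 1.2]
finger_gap: 0.666
```

>>> arm_command:
  rows:
    - [[0,0,0,0,0,1,255],[0,0,0,0,0,0,255]]

```text
t: 53.7
ee_pos: [610.8, 31.6, 185.8]
ee_rot: [-0.0, -0.087, 0.996, 0.001]
ft_force: [0.7, 2.7, 4.5]
finger_gap: 0.661
```

>>> arm_command:
  rows:
    - [[0,0,0,0,0,1,255],[0,0,0,0,0,0,255]]

```text
t: 53.9
ee_pos: [610.9, 31.7, 185.2]
ee_rot: [0.0, -0.087, 0.996, 0.001]
ft_force: [-0.0, 3.6, 6.1]
finger_gap: 0.662
```

>>> arm_command:
  rows:
    - [[0,0,0,0,0,0.5,255],[0,0,0,0,0,0,255]]

```text
t: 54.1
ee_pos: [611.0, 31.8, 185.0]
ee_rot: [0.0, -0.087, 0.996, 0.001]
ft_force: [-0.8, 3.9, 8.6]
finger_gap: 0.666
```

>>> arm_command:
  rows:
    - [[0,0,0,0,0,0.5,255],[0,0,0,0,0,0,200],[0,0,0,0,0,0,100],[0,0,0,0,0,0,0],[0,0,0,0,0,0,0]]

```text
t: 54.6
ee_pos: [610.2, 31.0, 183.1]
ee_rot: [-0.001, -0.087, 0.996, 0.001]
ft_force: [-0.3, -0.0, 0.1]
finger_gap: 0.972
```

>>> arm_command:
  rows:
    - [[0,0,0,0,0,0,0],[0,0,0,0,0,-10,0],[0,0,0,0,0,-30,0],[0,0,0,0,0,-40,0],[0,0,0,0,0,-40,0]]

```text
t: 55.1
ee_pos: [610.2, 31.0, 305.2]
ee_rot: [-0.001, -0.087, 0.996, 0.001]
ft_force: [0.7, -0.5, 0.4]
finger_gap: 1.001
```

>>> arm_command:
  rows:
    - [[0,0,0,30,30,-10,0],[0,0,0,35,35,0,0],[0,0,0,35,35,0,0],[0,0,0,35,35,0,0],[0,0,0,0,0,0,0]]

```text
t: 55.6
ee_pos: [450.3, 142.7, 315.5]
ee_rot: [-0.001, -0.089, 0.996, 0.001]
ft_force: [-0.1, -0.6, -0.7]
finger_gap: 0.998
```

Run:
```python
from h import *
pots("scene","s36"); pots("top","t36"); boardwhite("scene"); boardwhite("top")
m,p,d,W=grab("scene"); cv2.imwrite("pics/s36c.png",cv2.resize(p[180:340,200:360,::-1],None,fx=3.7,fy=3.7,interpolation=cv2.INTER_CUBIC))
for n in("weight","sauce","can","salt","spatula"):
    for o in outline_of("scene",n)[:1]:
        P=W[o['pixels']]; print(n,np.nanmean(P,0).round(),round(o['conf'],2))
s,c,r=st(); print(c,s['t'])
```

```text
scene bluepot 0.88 [269. 260.] z 151 c 621 44 r 24 rgb [ 68.  87. 130.]
scene pot1 0.9 [290. 199.] z 63 c 411 -102 r 31 rgb [138.  89. 101.]
scene pot1 0.89 [310. 179.] z 63 c 317 -121 r 31 rgb [123.  58.  52.]
scene pot1 0.76 [266. 234.] z 213 c 609 32 r 30 rgb [146. 102.  50.]
scene pot1 0.67 [332. 209.] z 63 c 343 10 r 30 rgb [124.  60.  54.]
scene pot1 0.53 [269. 249.] z 182 c 622 48 r 19 rgb [134.  94.  53.]
top pot1 0.66 [302. 270.] z 62 c 318 -121 r 28 rgb [116.  42.  38.]
top pot1 0.57 [254. 166.] z 213 c 609 33 r 30 rgb [132.  87.  43.]
top pot1 0.56 [298. 241.] z 62 c 412 -102 r 29 rgb [132.  78.  92.]
top pot1 0.51 [261. 261.] z 62 c 339 9 r 28 rgb [116.  46.  41.]
scene board [615.  30.] [161. 130.] 85.9 1588 z 90.8
[[545.0, -45.0], [675.0, -55.0], [686.0, 106.0], [556.0, 116.0]]
top board [616.  31.] [160. 130.] 85.6 1533 z 90.5
[[545.0, -44.0], [675.0, -54.0], [687.0, 106.0], [557.0, 116.0]]
weight [422. 403.  39.] 0.9
sauce [631. 432.  87.] 0.67
can [716. 317.  76.] 0.93
salt [ 429. -444.   48.] 0.58
spatula [ 524. -509.    7.] 0.55
[454.55366994 140.63766201 313.77460597] 56.3
```

View pics/s36.png

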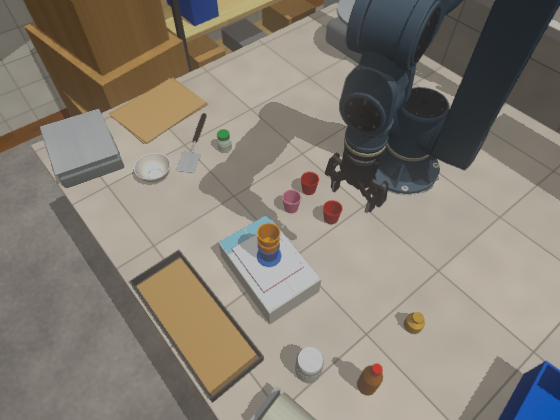

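View pics/s36c.png

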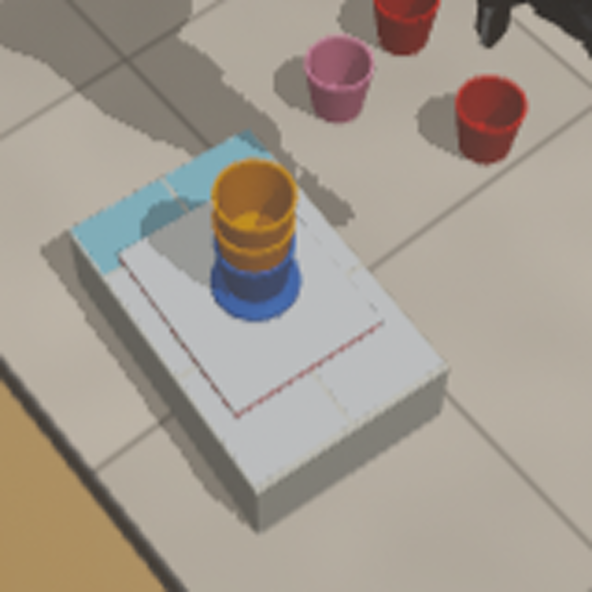

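View pics/t36.png

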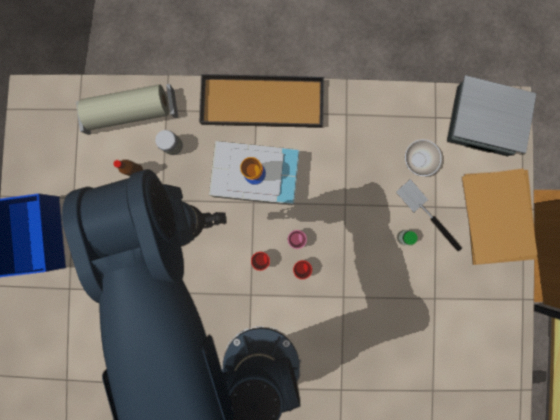

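The pictures show the board white face up within the ledge, the straight stack at scene (268,240), the look-alikes and bystanders in place, and the arm clear of everything. I'm handing in.

```bash
python3 -c "
from cell import *
print(hand_in()); print(sense()['t'])"
```

```text
the job is handed in; nothing more can be done
None
the job is handed in; nothing more can be done
```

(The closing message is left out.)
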